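Pry the spring clip off a trolley wheel axle

TASK

Take the hooked pick from its wooden rest, hook its tip into the gap between the axle and the crown of the spring clip, and draw the clip sideways out of its groove so that it lies loose on the wheel's dished face, clear of the axle but still inside the raised tyre edge. Work by feel and gently: never push or pull with the pick harder than about 20 N, and do not touch the clip with the gripper. Then lay the pick back on its rest, the way it lay, and let go; leave the oil can, brass fitting and rubber tyre alone.

Things in the scene. Friction and masses are not known exactly. Their poses are not given: they have to be found in the camera images.
- axle (a point): Axis of the fixed wheel's upright axle, at the height of the white dished face (36 mm above the bench). Wheel lies flat, 160 mm across; dished face of 67 mm radius inside a rubber tyre edge 8 mm higher. Axle groove: 8 mm radius, 0 to 7 mm above the face; axle end above it: 11 mm radius, 7 to 13 mm above the face. z up.
- clip_ring (a point): Origin of the dark steel U-shaped spring clip, at its underside; on the axle's axis while in the groove. +x points to its closed end (crown): the one way it comes out, at a pull of roughly 5 to 15 N. Two sprung arms 5 mm high at y = +-14 mm run back to lobes (4 mm radius) at x = -8, y = +-9.5 mm behind the axle; they spread as it comes off. 42 g.
- clip_gap (a point): Point on the clip, 15 mm along its +x from its origin, at its underside: middle of the open gap between axle end (x = 11 mm) and crown (x = 19 mm), 12 mm or more wide in y, open down to the dished face. The crown is a bar from x = 19 to 26 mm, 33 mm wide in y, 7 mm high. Axes as the clip's.
- pick_grip (a point): Centre of the hooked pick's black handle, a box 110 (x) x 18 (y) x 20 mm (z). A 6 mm steel blade leaves its +x end at mid height and bends straight down into an upright tip that ends 30 mm below the handle's mid height; its lowest 11 mm are 5 mm in diameter. Mass 110 to 175 g.
- pick_collar (a point): Front end of the pick's handle, 55 mm along +x from its centre, at mid height. Here the blade slides in the handle; the last user clamped it (60 N) at an unknown reach: the tip's centre line is 91 to 119 mm from the handle's centre along +x (36 to 64 mm from this point). Feel for it. Axes as the handle's.
- rest_top (a point): Centre of the pick's fixed wooden rest, at the height of the handle's underside (60 mm above the bench). Two posts, 14 mm thick, 44 mm wide, stand 46 mm either side along x, open between them down to 8 mm above the bench; lips 6 mm high, 32 mm apart, edge the seats. The pick lies along x, blade beyond the +x end, tip down.
- oil_can_mid (a point): Bystander: grey spray can, 54 mm across, 150 mm high, upright; point at half height.
- fitting_mid (a point): Bystander: brass fitting, 38 mm across, 42 mm high, upright; point at half height.
- spare_tyre_mid (a point): Bystander: small rubber tyre, 72 mm across, 24 mm thick, lying flat; point at half height.
Not all that is in view belongs to the job. What is shaped like the part that bears rest_top but purple is not meant. What is shaped like the part that bears pick_grip but pink is not meant.

How it is judged:
By the outcome, as a careful person would: the job done as asked, in the order asked, and still so for the second after the job is handed in, with the robot touching nothing.
It also fails if it takes over 61 s, if anything falls off the work surface, if the arm or the gripper's body presses on something with over 40 N, if the wrist force passes 120 N, or if a joint passes its speed limit or range.

ROBOT

A 6-joint arm with a two-finger parallel gripper is mounted at the origin on the work surface. World frame = base frame: x ahead of the robot, y to its left, z up, the work surface at z = 0. Lengths are in m, angles in rad, forces in N, time in s.
With the tool pointing down it reaches from about 0.35 to 0.85 m from the base axis. Payload 8.1 kg.
Tool frame: the origin (TCP) lies between the finger pads; the fingertips stand 14 mm ahead of it and the grasp point (between the pads) lies 5 mm behind it; z points along the fingers, y is the direction in which the jaws open and shut (so a half turn about z gives the same grasp; the last joint's range is limited). The gripper opens to 93 mm and grips with 3 to 60 N. Pads are 15 mm wide; open, the fingers measure 128 mm over their backs; the gripper's body (75 mm by 188 mm) begins 65 mm behind the grasp point.
Start: joints at [-1.196, 0.13, 1.488, -0, 1.523, -0.085], TCP at [0.266, -0.538, 0.233] pointing down, gripper open.
Joint ranges: [-2.96, 2.96], [-0.89, 2.26], [0.02, 2.5], [-1.34, 4.48], [0, 2.73], [-2.66, 2.66]. Speed limits (rad/s): [2.39, 2.39, 2.79, 3.14, 3.14, 3.14].

INTERFACE

Orientations are given as a rotation vector (axis times angle).
In Python, from plant import robot gives the robot as it stands.
- The arm moves only by the tool step_arm, never from a script. Its argument "targets" is a list of rows, each an object of numbers: "tx", "ty", "tz": the shift along the tool's x, y, z in mm; "ax", "ay", "az": the turn, a rotation vector about the tool's x, y, z in rad; "grip": the closure in counts, from 0 (fully open) to 255 (shut). In form: [{"tx": .., "ty": .., "tz": .., "ax": .., "ay": .., "az": .., "grip": ..}, ...]. A call has 1 to 20 rows; each row shifts and turns the commanded pose from where the row before left it, along the tool's axes as they then stand; what a row does not reach is not made up. A row lasts 1/10 s, in which the tool goes at most 50 mm and 8.59 degrees, less where a joint would pass 70% of its speed; a pose out of reach is approached as far as the arm can. A call with a gripper value outside its range is refused whole. The fingers move at their own pace and stop on an object; "squeeze" is the grip in N (left out, the last holds). Time passes only in rows, so rows that do not move let the fingers close. It gives the time, the measured TCP pose, the force and the opening at its end, in the units of the state.
- robot.read_state(): the state, without advancing time (a new reading comes with each control period).
- robot.read_camera(name): name is "side" or "top" or "wrist"; returns a dict with "frame" (480x640x3 uint8, blue, green, red), "fx", "fy", "cx", "cy" (pixels), "R" (3x3) and "t" (3): a world point X has camera coordinates R X + t. Camera axes: x right, y down, z forward; pixel columns grow to the right and rows downward; lengths in m; the calibration is good to about 2 mm. A picture is of the moment at which its call begins. There is no depth.
- robot.close_job(): hands the job in, once; it reports no verdict.
The state is a dict: "t": time; "q": joint angles; "dq": joint speeds; "joint_torque": joint torques, N m; "tool_pos": TCP position; "orientation": TCP orientation; "force": force on the tool from outside, world axes, zero at the start; "wrist_torque": the same for the moment, N m; "opening": finger opening in m.
Only numpy, scipy, OpenCV 4.12 (cv2) and the standard library are available. Lean on these libraries where they do the work, as an engineer would, in place of code of your own. Each camera call takes 0.05 s, during which the arm holds its last target.

## Working session

There is one attempt and no reset: what is moved stays moved. The work goes in short steps, Python scripts to look and compute and a tool call to move; the robot and the scene stay as the last step left them, time stands still between calls to the robot, and variables do not carry over. Pictures are saved under pics/ and viewed, and the job is handed in when it is done.

Besides the shell and the picture viewer there is one more tool, called after ">>>" as a command line: name --argument value ..., lists and objects as JSON in quotes. step_arm: Moves the arm, as the interface text tells. Its arguments: {"type":"object","properties":{"targets":{"type":"array"},"squeeze":{"type":"number"}},"required":["targets"]}

```bash
ls; mkdir -p pics; cat > h.py <<'E'
import numpy as np, cv2
from plant import robot
from scipy.spatial.transform import Rotation as Ro
def cam(n,save=None):
    c=robot.read_camera(n)
    for k in("R","t"): c[k]=np.array(c[k],float)
    c["frame"]=np.array(c["frame"],np.uint8)
    if save: cv2.imwrite("pics/"+save,c["frame"])
    return c
def ray(c,u,v):
    d=c["R"].T@np.array([(u-c["cx"])/c["fx"],(v-c["cy"])/c["fy"],1.]); o=-c["R"].T@c["t"]; return o,d
def onz(c,u,v,z):
    o,d=ray(c,u,v); return o+d*(z-o[2])/d[2]
def proj(c,X):
    p=c["R"]@np.asarray(X,float)+c["t"]; return np.array([c["fx"]*p[0]/p[2]+c["cx"],c["fy"]*p[1]/p[2]+c["cy"]])
E
python3 - <<'E'
from h import *
import pickle
for n in("top","side","wrist"):
    c=cam(n,n+"0.png"); pickle.dump(c,open(n+"0.pkl","wb")); print(n,c["fx"],c["cx"],c["cy"],c["R"].round(3).tolist(),(-c["R"].T@c["t"]).round(3))
s=robot.read_state(); print(s)
E
```

```text
pics
top 509.50750736542795 316.6492560065168 238.97898719829485 [[0.015, -1.0, 0.005], [-0.994, -0.016, -0.105], [0.105, -0.003, -0.995]] [ 0.459 -0.012  1.094]
side 553.4124668976658 318.34779635440236 240.7176255906962 [[-0.967, -0.256, 0.004], [-0.126, 0.46, -0.879], [0.223, -0.85, -0.477]] [0.329 0.912 0.608]
wrist 390.68615343682666 325.6304600421887 250.71434696568892 [[0.443, -0.896, -0.002], [-0.861, -0.426, 0.277], [-0.249, -0.121, -0.961]] [ 0.336 -0.503  0.384]
{'t': 0.15, 'q': array([-1.19638407e+00,  1.30986458e-01,  1.48901693e+00, -3.64413792e-05,
        1.52300720e+00, -8.54189132e-02]), 'dq': array([-0.0010762 , -0.00287767, -0.00312368, -0.00081296,  0.00081728,
       -0.00163439]), 'joint_torque': array([ 9.71757145e-04, -5.60475111e+01, -4.92334843e+01,  7.68181868e-02,
        3.05294723e-02, -1.14926574e-04]), 'tool_pos': array([ 0.26612289, -0.53728771,  0.23183585]), 'orientation': array([-3.05756186e+00, -7.15638412e-01,  3.77126035e-04]), 'force': array([ 0.27715516, -0.74398579, -0.13289635]), 'wrist_torque': array([-0.00463287,  0.00633477,  0.01212268]), 'opening': 0.09317698021557885}
```

View pics/top0.png

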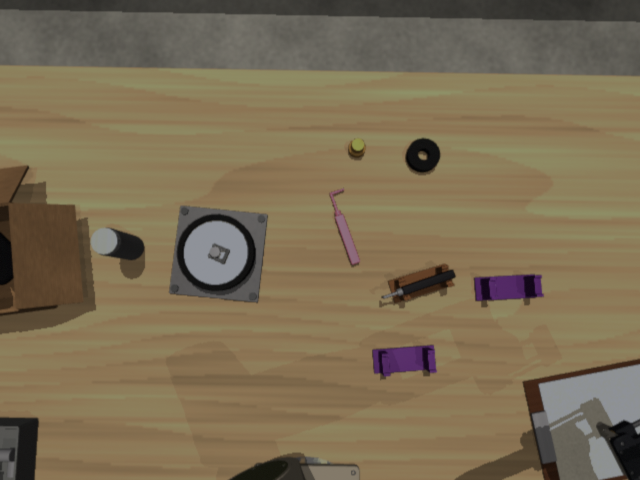

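View pics/side0.png

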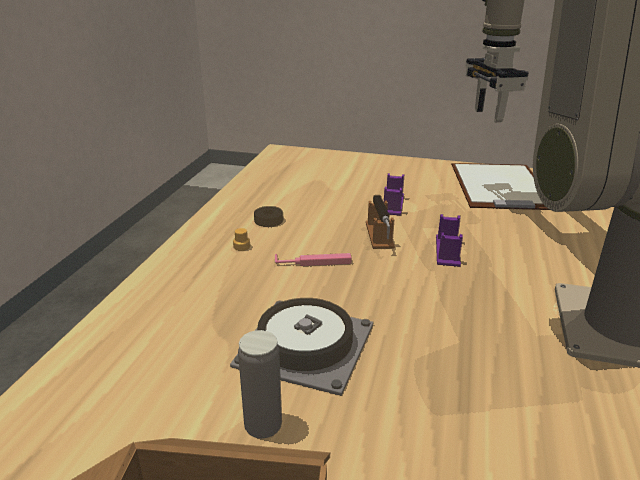

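View pics/wrist0.png

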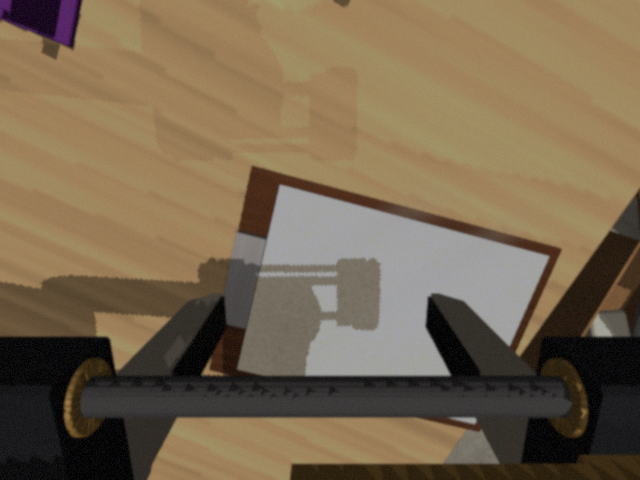

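The top view shows the wheel at (217,253), with the clip on its axle. The pick lies on the brown rest at (420,284) with its blade to the left, and the purple rests and pink pick are decoys. I'll zoom in and measure.

```bash
python3 - <<'E'
import pickle; from h import *
t=pickle.load(open("top0.pkl","rb")); s=pickle.load(open("side0.pkl","rb"))
a=cv2.resize(t["frame"][195:310,165:275],None,fx=5,fy=5,interpolation=cv2.INTER_CUBIC)[:560]
cv2.imwrite("pics/a.png",a)
a=cv2.resize(t["frame"][255:315,370:470],None,fx=8,fy=8,interpolation=cv2.INTER_CUBIC); cv2.imwrite("pics/b.png",a)
a=cv2.resize(s["frame"][180:260,350:430],None,fx=7,fy=7,interpolation=cv2.INTER_CUBIC); cv2.imwrite("pics/c.png",a)
a=cv2.resize(s["frame"][290:380,240:370],None,fx=6,fy=6,interpolation=cv2.INTER_CUBIC); cv2.imwrite("pics/d.png",a)
# white disc
for c,nm,w in((t,"top",(165,195,275,310)),(s,"side",(240,290,370,380))):
    g=c["frame"][w[1]:w[3],w[0]:w[2]]; hsv=cv2.cvtColor(g,cv2.COLOR_BGR2HSV)
    m=((hsv[...,2]>140)&(hsv[...,1]<50)).astype(np.uint8)
    cs,_=cv2.findContours(m,0,cv2.CHAIN_APPROX_NONE); k=cv2.convexHull(max(cs,key=cv2.contourArea))
    P=np.array([onz(c,u+w[0],v+w[1],.036)[:2] for u,v in k[:,0]],np.float32)
    print(nm,cv2.minEnclosingCircle(P), cv2.fitEllipse(P))
h=t["frame"][255:315,380:460].astype(int)
E
```

```text
top ((0.5400952696800232, 0.19505742192268372), 0.06514769792556763) ((0.5399152040481567, 0.19535589218139648), (0.12859143316745758, 0.1295035034418106), 8.584739685058594)
side ((0.5576942563056946, 0.21044427156448364), 0.09045793116092682) ((0.556352972984314, 0.2055809050798416), (0.1280287802219391, 0.18205879628658295), 130.8707733154297)
```

View pics/a.png

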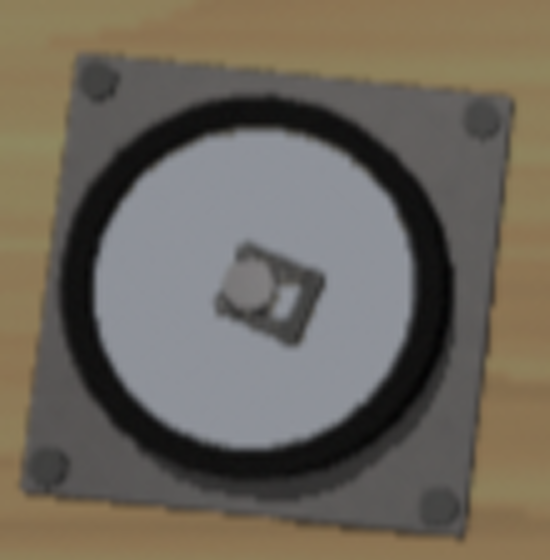

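View pics/b.png

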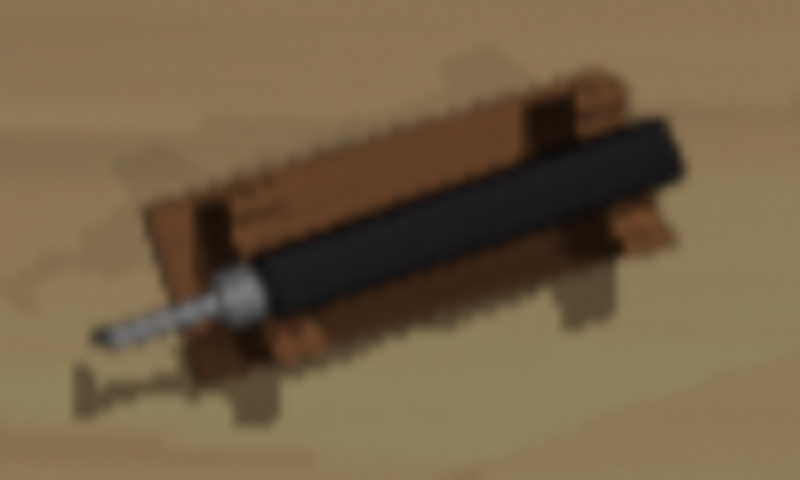

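View pics/c.png

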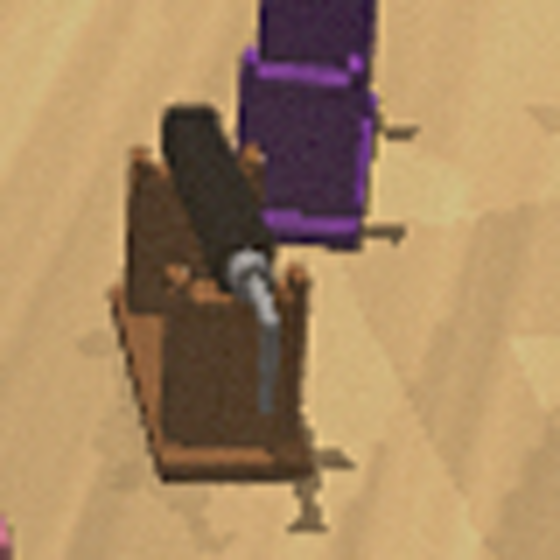

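View pics/d.png

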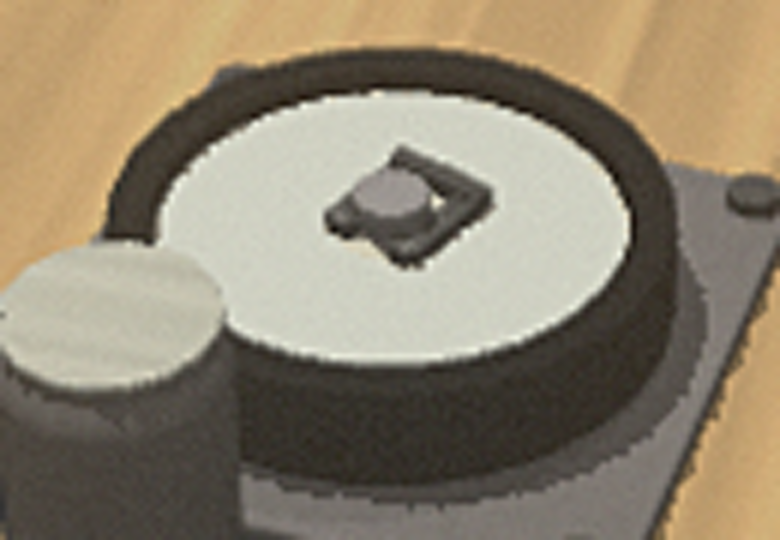

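```bash
python3 - <<'E'
import pickle; from h import *
t=pickle.load(open("top0.pkl","rb"))
f=t["frame"]
w=(380,255,470,315); g=f[w[1]:w[3],w[0]:w[2]]
hsv=cv2.cvtColor(g,cv2.COLOR_BGR2HSV)
m=((hsv[...,2]<48)&(hsv[...,1]<130)).astype(np.uint8)
m=cv2.morphologyEx(m,cv2.MORPH_OPEN,np.ones((3,3),np.uint8))
cs,_=cv2.findContours(m,0,2); k=max(cs,key=cv2.contourArea)
P=np.array([onz(t,u+w[0],v+w[1],.078)[:2] for u,v in k[:,0]],np.float32)
r=cv2.minAreaRect(P); print("handle",r); print(cv2.boxPoints(r))
tip=onz(t,370+107/8,255+338/8,.070); print("tip bend",tip)
# brown rest
print("rest", [onz(t,370+u/8,255+v/8,.06).round(4)[:2] for u,v in((148,205),(200,365),(605,75),(672,245))])
# clip: corners of crown at top z=.043
ax=onz(t,165+248/5,195+287/5,.049); print("axle end",ax)
for u,v in((322,275),(297,345),(245,245),(218,312)): print(onz(t,165+u/5,195+v/5,.043).round(4))
gp=onz(t,165+287/5,195+302/5,.036); print("gap",gp)
E
```

```text
handle ((0.4841550886631012, -0.23774592578411102), (0.017530253157019615, 0.10827276110649109), 19.56782341003418)
[[ 0.4577647  -0.18967178]
 [ 0.49402764 -0.29169133]
 [ 0.5105455  -0.28582007]
 [ 0.47428253 -0.18380052]]
tip bend [ 0.45207657 -0.14978398  0.07      ]
rest [array([ 0.4856, -0.1615]), array([ 0.4456, -0.1746]), array([ 0.5203, -0.2776]), array([ 0.4775, -0.2941])]
axle end [0.53824863 0.19445162 0.049     ]
[0.5441 0.1652 0.043 ]
[0.515  0.1746 0.043 ]
[0.5561 0.1975 0.043 ]
[0.5282 0.2076 0.043 ]
gap [0.53322997 0.1805911  0.036     ]
```

```bash
cat >> h.py <<'E'
def plan(pos,yaw=None,s=None):
    s=s or robot.read_state(); R=Ro.from_rotvec(s["orientation"])
    d=R.inv().apply(np.array(pos)-s["tool_pos"])*1000
    print("shift tool mm",d.round(2),"| z-axis",R.as_matrix()[:,2].round(4),"yaw",np.degrees(np.arctan2(R.as_matrix()[1,0],R.as_matrix()[0,0])).round(2))
    if yaw is not None:
        y=np.radians(yaw); T=Ro.from_matrix(np.array([[np.cos(y),np.sin(y),0],[np.sin(y),-np.cos(y),0],[0,0,-1.]]))
        print("turn after/before (tool frame)",(R.inv()*T).as_rotvec().round(4)); print("shift in new frame",(T.inv().apply(np.array(pos)-s["tool_pos"])*1000).round(2))
E
python3 - <<'E'
from h import *
plan([.4841,-.2377,.19],109.6)
E
```

```text
shift tool mm [ 328.29 -171.67   42.11] | z-axis [-6.0e-04  1.3e-03 -1.0e+00] yaw 26.35
turn after/before (tool frame) [-1.100e-03 -1.100e-03 -1.453e+00]
shift in new frame [209.11 305.84  41.84]
```

>>> step_arm --targets '[{"tx": 32.8,"ty": -17.2,"grip": 0},{"tx": 32.8,"ty": -17.2},{"tx": 32.8,"ty": -17.2,"tz": 5.3},{"tx": 32.8,"ty": -17.2,"tz": 5.3},{"tx": 32.8,"ty": -17.2,"tz": 5.3},{"tx": 32.8,"ty": -17.2,"tz": 5.3},{"tx": 32.8,"ty": -17.2,"tz": 5.3},{"tx": 32.8,"ty": -17.2,"tz": 5.3},{"tx": 32.8,"ty": -17.2,"tz": 5.3},{"tx": 32.8,"ty": -17.2,"tz": 5.3},{"az": -0.145},{"az": -0.145},{"az": -0.145},{"az": -0.145},{"az": -0.145},{"az": -0.145},{"az": -0.145},{"az": -0.145},{"az": -0.145},{"az": -0.145}]'

```text
schema error: expected keys tx, ty, tz, ax, ay, az, grip
```

```bash
python3 - <<'E'
from h import *
import pickle
c=cam("wrist","w1.png"); pickle.dump(c,open("w1.pkl","wb"))
s=robot.read_state(); print(s["t"],s["tool_pos"],s["q"],s["force"]); plan([.4841,-.2377,.19],109.6)
E
```

```text
0.2 [ 0.26616326 -0.53736821  0.2319805 ] [-1.19638847e+00  1.30885072e-01  1.48886381e+00 -6.79298606e-06
  1.52297557e+00 -8.53957008e-02] [-0.25670792  0.82313043  0.84315113]
shift tool mm [ 328.28 -171.78   42.2 ] | z-axis [-4.0e-04  1.1e-03 -1.0e+00] yaw 26.34
turn after/before (tool frame) [-9.0000e-04 -9.0000e-04 -1.4531e+00]
shift in new frame [209.2  305.83  41.98]
```

View pics/w1.png

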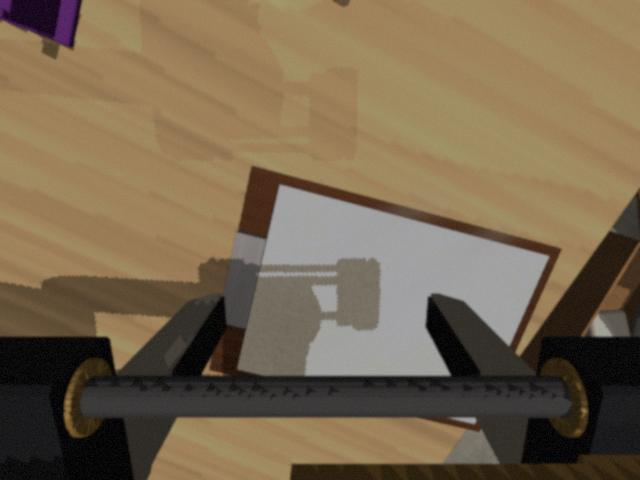

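The call was refused because every row needs all its keys. The wrist view is unchanged, so I'll resend with full rows.

>>> step_arm --targets '[{"tx": 32.8,"ty": -17.2,"tz": 0,"ax": 0,"ay": 0,"az": 0,"grip": 0},{"tx": 32.8,"ty": -17.2,"tz": 0,"ax": 0,"ay": 0,"az": 0,"grip": 0},{"tx": 32.8,"ty": -17.2,"tz": 5.3,"ax": 0,"ay": 0,"az": 0,"grip": 0},{"tx": 32.8,"ty": -17.2,"tz": 5.3,"ax": 0,"ay": 0,"az": 0,"grip": 0},{"tx": 32.8,"ty": -17.2,"tz": 5.3,"ax": 0,"ay": 0,"az": 0,"grip": 0},{"tx": 32.8,"ty": -17.2,"tz": 5.3,"ax": 0,"ay": 0,"az": 0,"grip": 0},{"tx": 32.8,"ty": -17.2,"tz": 5.3,"ax": 0,"ay": 0,"az": 0,"grip": 0},{"tx": 32.8,"ty": -17.2,"tz": 5.3,"ax": 0,"ay": 0,"az": 0,"grip": 0},{"tx": 32.8,"ty": -17.2,"tz": 5.3,"ax": 0,"ay": 0,"az": 0,"grip": 0},{"tx": 32.8,"ty": -17.2,"tz": 5.3,"ax": 0,"ay": 0,"az": 0,"grip": 0},{"tx": 0,"ty": 0,"tz": 0,"ax": 0,"ay": 0,"az": -0.145,"grip": 0},{"tx": 0,"ty": 0,"tz": 0,"ax": 0,"ay": 0,"az": -0.145,"grip": 0},{"tx": 0,"ty": 0,"tz": 0,"ax": 0,"ay": 0,"az": -0.145,"grip": 0},{"tx": 0,"ty": 0,"tz": 0,"ax": 0,"ay": 0,"az": -0.145,"grip": 0},{"tx": 0,"ty": 0,"tz": 0,"ax": 0,"ay": 0,"az": -0.145,"grip": 0},{"tx": 0,"ty": 0,"tz": 0,"ax": 0,"ay": 0,"az": -0.145,"grip": 0},{"tx": 0,"ty": 0,"tz": 0,"ax": 0,"ay": 0,"az": -0.145,"grip": 0},{"tx": 0,"ty": 0,"tz": 0,"ax": 0,"ay": 0,"az": -0.145,"grip": 0},{"tx": 0,"ty": 0,"tz": 0,"ax": 0,"ay": 0,"az": -0.145,"grip": 0},{"tx": 0,"ty": 0,"tz": 0,"ax": 0,"ay": 0,"az": -0.145,"grip": 0}]'

```text
t: 2.2
tool_pos: [0.4838, -0.2379, 0.19]
orientation: [-1.807, -2.569, -0.0]
force: [-0.3, 0.6, -0.2]
opening: 0.0926
```

```bash
python3 - <<'E'
from h import *
import pickle
c=cam("wrist","w1.png"); pickle.dump(c,open("w1.pkl","wb"))
s=robot.read_state(); print(s["t"],s["tool_pos"],s["q"],s["force"]); plan([.4841,-.2377,.19],109.6)
E
```

```text
2.25 [ 0.4837432  -0.23788994  0.1900003 ] [-5.52160289e-01 -1.00768042e-02  1.71254570e+00 -3.35418528e-06
  1.43958345e+00 -9.06459751e-01] [-0.49733509  0.35903637 -0.1134625 ]
shift tool mm [0.05 0.4  0.  ] | z-axis [-4.e-04  2.e-04 -1.e+00] yaw 110.3
turn after/before (tool frame) [-0.0003 -0.0004  0.0122]
shift in new frame [0.06 0.4  0.  ]
```

View pics/w1.png

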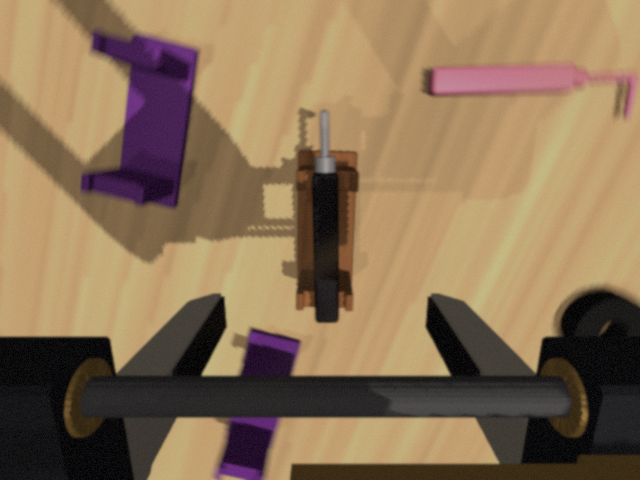

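The wrist view shows the handle from (325,172) to (327,321), lying along the tool x axis and centred between the fingers. The tip bend is at (325,112) and the rest spans (327,152) to (327,308). I'll get positions from these.

```bash
python3 - <<'E'
import pickle; from h import *
t=pickle.load(open("w1.pkl","rb")); f=t["frame"]
cv2.imwrite("pics/w1z.png",cv2.resize(f[95:335,280:375],None,fx=2.5,fy=2.5,interpolation=cv2.INTER_CUBIC))
w=(300,160,355,330); g=f[w[1]:w[3],w[0]:w[2]]
hsv=cv2.cvtColor(g,cv2.COLOR_BGR2HSV); m=(hsv[...,2]<40).astype(np.uint8); m=cv2.morphologyEx(m,cv2.MORPH_OPEN,np.ones((7,7),np.uint8))
k=max(cv2.findContours(m,0,2)[0],key=cv2.contourArea)
P=np.array([onz(t,u+w[0],v+w[1],.08)[:2] for u,v in k[:,0]],np.float32)
print(k[:,0].min(0)+w[:2],k[:,0].max(0)+w[:2])
r=cv2.minAreaRect(P); print(r,cv2.boxPoints(r))
fr=onz(t,325.5,171,.08);bk=onz(t,326.5,322,.07); print(fr,bk,np.linalg.norm(fr-bk))
for z in(.07,.073): print("tip bend outer",onz(t,325,110,z))
print("side tip? ",)
E
```

```text
[313 174] [337 252]
((0.47442933917045593, -0.21188241243362427), (0.016331594437360764, 0.053705401718616486), 20.20180320739746) [[ 0.4574929  -0.18950151]
 [ 0.47603887 -0.23990308]
 [ 0.4913658  -0.23426332]
 [ 0.4728198  -0.18386175]]
[ 0.46505506 -0.18470967  0.08      ] [ 0.50438813 -0.29207229  0.07      ] 0.11477727872320573
tip bend outer [ 0.4517359  -0.14852987  0.07      ]
tip bend outer [ 0.45180266 -0.14871172  0.073     ]
side tip?
```

View pics/w1z.png

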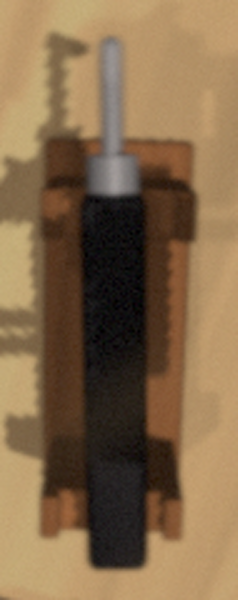

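>>> step_arm --targets '[{"tx": 0,"ty": 0,"tz": 25,"ax": 0,"ay": 0,"az": 0,"grip": 0},{"tx": 0,"ty": 0,"tz": 25,"ax": 0,"ay": 0,"az": 0,"grip": 0},{"tx": 0,"ty": 0,"tz": 25,"ax": 0,"ay": 0,"az": 0,"grip": 0},{"tx": 0,"ty": 0,"tz": 20,"ax": 0,"ay": 0,"az": 0,"grip": 0},{"tx": 0,"ty": 0,"tz": 15,"ax": 0,"ay": 0,"az": 0,"grip": 0},{"tx": 0,"ty": 0,"tz": 10,"ax": 0,"ay": 0,"az": 0,"grip": 0},{"tx": 0,"ty": 0,"tz": 6,"ax": 0,"ay": 0,"az": 0,"grip": 0},{"tx": 0,"ty": 0,"tz": 0,"ax": 0,"ay": 0,"az": 0,"grip": 0}]'

```text
t: 3.05
tool_pos: [0.4837, -0.2379, 0.0638]
orientation: [-1.815, -2.563, 0.0]
force: [-0.2, 1.4, -0.1]
opening: 0.093
```

```bash
python3 - <<'E'
from h import *
import pickle
c=cam("wrist","w2.png"); pickle.dump(c,open("w2.pkl","wb"))
s=robot.read_state(); print(s["t"],s["tool_pos"],s["force"])
E
```

```text
3.1 [ 0.48412701 -0.2381557   0.06460234] [ 0.46953276 -0.21001487 -0.16971212]
```

View pics/w2.png

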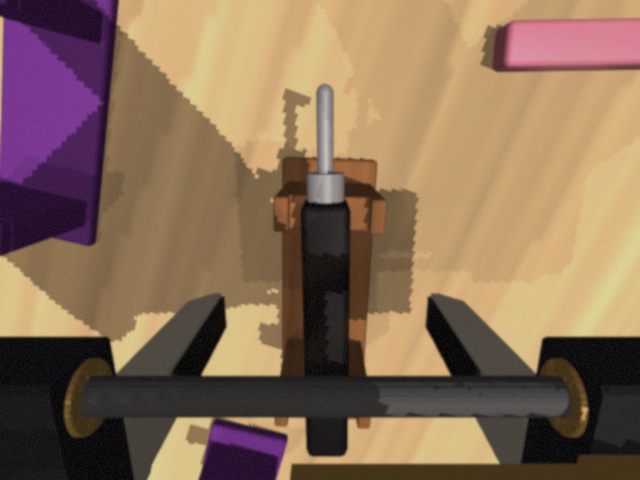

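The pick is centred between the open fingers: handle axis at column 326, blade tip at (325,88). Closing.

>>> step_arm --targets '[{"tx": 0,"ty": 0,"tz": 0,"ax": 0,"ay": 0,"az": 0,"grip": 120},{"tx": 0,"ty": 0,"tz": 0,"ax": 0,"ay": 0,"az": 0,"grip": 180},{"tx": 0,"ty": 0,"tz": 0,"ax": 0,"ay": 0,"az": 0,"grip": 255},{"tx": 0,"ty": 0,"tz": 0,"ax": 0,"ay": 0,"az": 0,"grip": 255},{"tx": 0,"ty": 0,"tz": 0,"ax": 0,"ay": 0,"az": 0,"grip": 255},{"tx": 0,"ty": 0,"tz": 0,"ax": 0,"ay": 0,"az": 0,"grip": 255},{"tx": 0,"ty": 0,"tz": 0,"ax": 0,"ay": 0,"az": 0,"grip": 255},{"tx": 0,"ty": 0,"tz": 0,"ax": 0,"ay": 0,"az": 0,"grip": 255},{"tx": 0,"ty": 0,"tz": 0,"ax": 0,"ay": 0,"az": 0,"grip": 255},{"tx": 0,"ty": 0,"tz": 0,"ax": 0,"ay": 0,"az": 0,"grip": 255}]' --squeeze 55

```text
t: 4.1
tool_pos: [0.4839, -0.238, 0.0642]
orientation: [-1.815, -2.564, 0.0]
force: [0.4, -0.5, 0.5]
opening: 0.018
```

```bash
python3 - <<'E'
from h import *
import pickle
c=cam("wrist","w3.png"); pickle.dump(c,open("w3.pkl","wb"))
s=robot.read_state(); print(s["t"],s["tool_pos"],s["force"],s["opening"])
E
```

```text
4.15 [ 0.48388431 -0.23797133  0.06421488] [-0.36515651  0.15847219  0.4196934 ] 0.017680458888675123
```

View pics/w3.png

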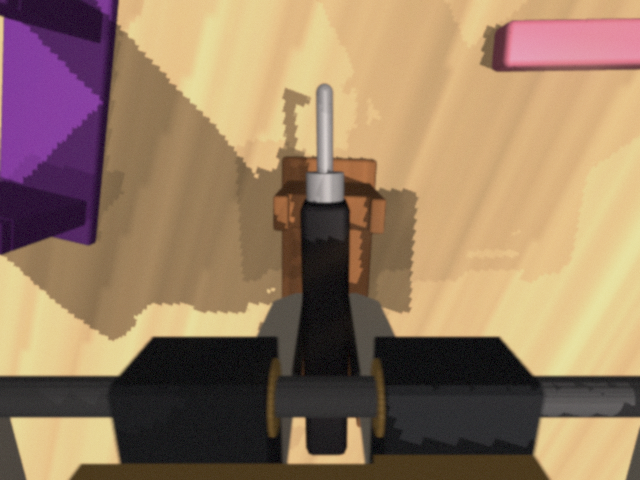

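Gripped at 17.7 mm opening; the pick did not shift (tip still at (325,85), handle front at row 203). I'll compute the reach in tool coordinates and lift.

```bash
python3 - <<'E'
import pickle; from h import *
t=pickle.load(open("w3.pkl","rb")); s=robot.read_state(); R=Ro.from_rotvec(s["orientation"])
L=lambda P:(R.inv().apply(P-s["tool_pos"])*1000).round(1)
print("front",L(onz(t,325.5,203,.08)),"tip outer",L(onz(t,325,85,.071)),L(onz(t,325,85,.073)), "bend axis",L(onz(t,325,90,.073)))
print("orient",s["orientation"])
print(L(onz(t,326,454,.08)))
E
```

```text
front [ 55.4   0.3 -15.8] tip outer [94.9  0.1 -6.8] [94.6  0.1 -8.8] bend axis [93.   0.1 -8.8]
orient [-1.81481020e+00 -2.56431969e+00 -2.62896625e-05]
[-52.3   0.4 -15.8]
```

>>> step_arm --targets '[{"tx": 0,"ty": 0,"tz": -3,"ax": 0,"ay": 0,"az": 0,"grip": 255},{"tx": 0,"ty": 0,"tz": -7,"ax": 0,"ay": 0,"az": 0,"grip": 255},{"tx": 0,"ty": 0,"tz": -15,"ax": 0,"ay": 0,"az": 0,"grip": 255},{"tx": 0,"ty": 0,"tz": -20,"ax": 0,"ay": 0,"az": 0,"grip": 255},{"tx": 0,"ty": 0,"tz": -15,"ax": 0,"ay": 0,"az": 0,"grip": 255},{"tx": 0,"ty": 0,"tz": 0,"ax": 0,"ay": 0,"az": 0,"grip": 255},{"tx": 0,"ty": 0,"tz": 0,"ax": 0,"ay": 0,"az": 0,"grip": 255}]'

```text
t: 4.85
tool_pos: [0.4843, -0.2382, 0.1249]
orientation: [1.814, 2.563, 0.0]
force: [-0.5, 0.7, -1.0]
opening: 0.0177
```

```bash
python3 - <<'E'
from h import *
import pickle
c=cam("wrist","w4.png"); pickle.dump(c,open("w4.pkl","wb")); c=cam("side","s4.png");pickle.dump(c,open("s4.pkl","wb"))
cv2.imwrite("pics/s4z.png",cv2.resize(c["frame"][100:260,320:480],None,fx=3.7,fy=3.7,interpolation=cv2.INTER_CUBIC))
F=[]
s=robot.read_state(); print(s["t"],s["tool_pos"],s["force"],s["opening"],s["wrist_torque"])
E
```

```text
4.95 [ 0.48337163 -0.23768885  0.12338528] [ 0.60750278 -0.56502303 -2.46939614] 0.01739334883220183 [-0.0249818  -0.12541368  0.00312403]
```

View pics/s4z.png

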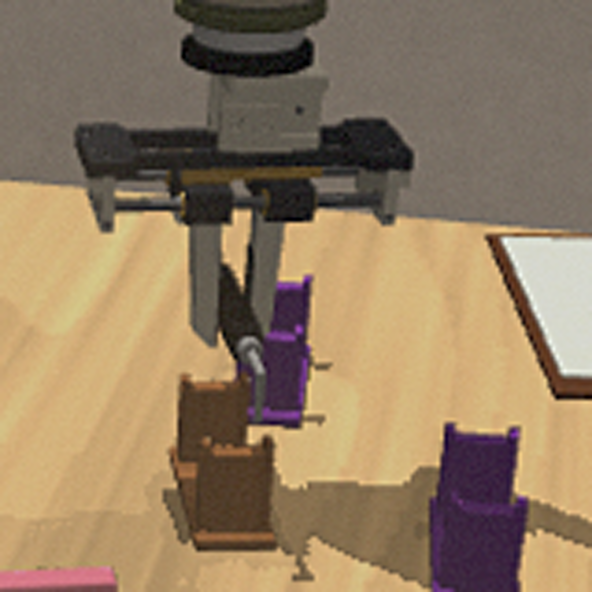

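View pics/w4.png

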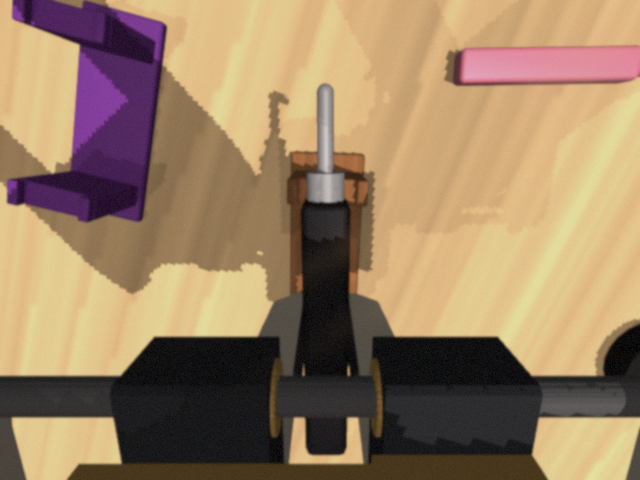

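The pick is held level and unchanged in hand, with its tip still at (325,85) and about 92 mm ahead of the TCP. Next I'll go above the wheel.

```bash
python3 - <<'E'
from h import *
plan([.5004,.0872,.125],70.5)
E
```

```text
shift tool mm [300.74 124.1   -1.43] | z-axis [-1.1e-03  6.0e-04 -1.0e+00] yaw 109.42
turn after/before (tool frame) [-1.100e-03 -6.000e-04  6.793e-01]
shift in new frame [311.94 -92.4   -1.61]
```

>>> step_arm --targets '[{"tx": 15.1,"ty": 6.2,"tz": 0,"ax": 0,"ay": 0,"az": 0,"grip": 255},{"tx": 30,"ty": 12.4,"tz": 0,"ax": 0,"ay": 0,"az": 0,"grip": 255},{"tx": 30,"ty": 12.4,"tz": 0,"ax": 0,"ay": 0,"az": 0,"grip": 255},{"tx": 30,"ty": 12.4,"tz": 0,"ax": 0,"ay": 0,"az": 0,"grip": 255},{"tx": 30,"ty": 12.4,"tz": 0,"ax": 0,"ay": 0,"az": 0,"grip": 255},{"tx": 30,"ty": 12.4,"tz": 0,"ax": 0,"ay": 0,"az": 0,"grip": 255},{"tx": 30,"ty": 12.4,"tz": 0,"ax": 0,"ay": 0,"az": 0,"grip": 255},{"tx": 30,"ty": 12.4,"tz": 0,"ax": 0,"ay": 0,"az": 0,"grip": 255},{"tx": 30,"ty": 12.4,"tz": 0,"ax": 0,"ay": 0,"az": 0,"grip": 255},{"tx": 30,"ty": 12.4,"tz": 0,"ax": 0,"ay": 0,"az": 0,"grip": 255},{"tx": 15,"ty": 6.2,"tz": 0,"ax": 0,"ay": 0,"az": 0,"grip": 255},{"tx": 0,"ty": 0,"tz": 0,"ax": 0,"ay": 0,"az": 0.1,"grip": 255},{"tx": 0,"ty": 0,"tz": 0,"ax": 0,"ay": 0,"az": 0.12,"grip": 255},{"tx": 0,"ty": 0,"tz": 0,"ax": 0,"ay": 0,"az": 0.12,"grip": 255},{"tx": 0,"ty": 0,"tz": 0,"ax": 0,"ay": 0,"az": 0.12,"grip": 255},{"tx": 0,"ty": 0,"tz": 0,"ax": 0,"ay": 0,"az": 0.12,"grip": 255},{"tx": 0,"ty": 0,"tz": 0,"ax": 0,"ay": 0,"az": 0.1,"grip": 255},{"tx": 0,"ty": 0,"tz": 0,"ax": 0,"ay": 0,"az": 0,"grip": 255}]'

```text
t: 6.75
tool_pos: [0.5, 0.0869, 0.1233]
orientation: [-2.566, -1.81, 0.002]
force: [-0.4, 0.7, -0.8]
opening: 0.0178
```

```bash
python3 - <<'E'
from h import *
import pickle
c=cam("wrist","w5.png"); pickle.dump(c,open("w5.pkl","wb"))
s=robot.read_state(); print(s["t"],s["tool_pos"],s["force"],s["opening"]);plan([.5004,.0872,.125],70.5)
E
```

```text
6.8 [0.50011664 0.08684881 0.12341125] [-0.1201063  -0.00539519 -0.92529938] 0.017111435379665696
shift tool mm [ 0.42  0.15 -1.59] | z-axis [-1.6e-03  1.0e-04 -1.0e+00] yaw 70.61
turn after/before (tool frame) [-0.0015  0.0004  0.0019]
shift in new frame [ 0.43  0.15 -1.59]
```

View pics/w5.png

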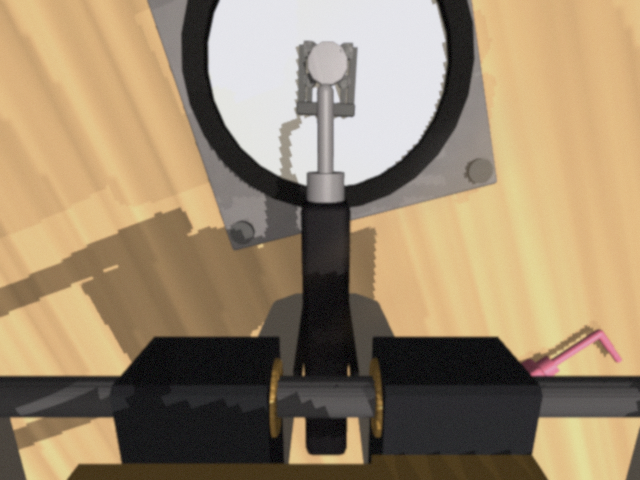

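The view shows the clip square to the pick: crown bar rows 103–116, cols 297–355, axle end at (327,63). The blade is over the crown's middle (col 325). Checking this numerically.

```bash
python3 - <<'E'
import pickle; from h import *
t=pickle.load(open("w5.pkl","rb")); s=robot.read_state(); R=Ro.from_rotvec(s["orientation"])
L=lambda P:(R.inv().apply(P-s["tool_pos"])*1000).round(1)
a=onz(t,327,63,.049);print("axle",a,L(a))
for u,v in((297,115),(355,115)): 
    p=onz(t,u,v,.04); print(p,L(p))
f=t["frame"]; cv2.imwrite("pics/w5z.png",cv2.resize(f[30:130,270:380],None,fx=5,fy=5,interpolation=cv2.INTER_CUBIC))
tp=pickle.load(open("top0.pkl","rb"))
E
```

```text
axle [0.53967119 0.1955636  0.049     ] [115.7   1.3  74.4]
[0.51503718 0.17722105 0.04      ] [ 90.2 -15.8  83.4]
[0.54614753 0.16612076 0.04      ] [90.1 17.2 83.3]
```

View pics/w5z.png

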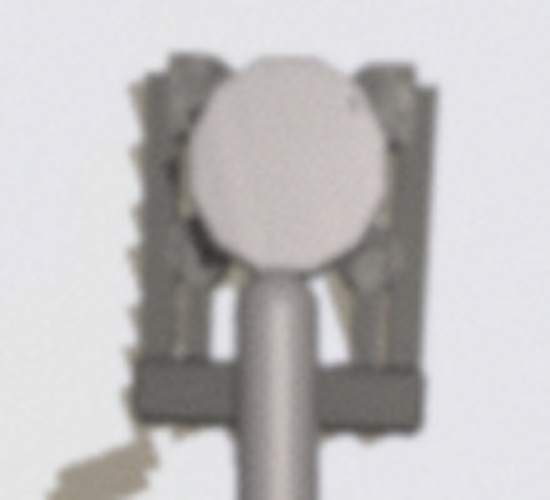

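>>> step_arm --targets '[{"tx": 0,"ty": 0.8,"tz": 12,"ax": 0,"ay": 0,"az": 0,"grip": 255},{"tx": 0,"ty": 0,"tz": 16,"ax": 0,"ay": 0,"az": 0,"grip": 255},{"tx": 0,"ty": 0,"tz": 12,"ax": 0,"ay": 0,"az": 0,"grip": 255},{"tx": 0,"ty": 0,"tz": 6,"ax": 0,"ay": 0,"az": 0,"grip": 255},{"tx": 0,"ty": 0,"tz": 3,"ax": 0,"ay": 0,"az": 0,"grip": 255},{"tx": 0,"ty": 0,"tz": 0,"ax": 0,"ay": 0,"az": 0,"grip": 255},{"tx": 0,"ty": 0,"tz": 0,"ax": 0,"ay": 0,"az": 0,"grip": 255}]'

```text
t: 7.5
tool_pos: [0.5022, 0.086, 0.0757]
orientation: [2.566, 1.812, 0.001]
force: [0.4, 0.1, -0.7]
opening: 0.0173
```

```bash
cat >> h.py <<'E'
def rep():
    # several readings through camera ticks avoided; single
    s=robot.read_state(); R=Ro.from_rotvec(s["orientation"]); 
    print("t",round(s["t"],2),"pos",s["tool_pos"].round(4),"F tool",R.inv().apply(s["force"]).round(2),"M tool",R.inv().apply(s["wrist_torque"]).round(3)); return s
E
python3 - <<'E'
from h import *
import pickle
rep(); c=cam("wrist","w6.png"); pickle.dump(c,open("w6.pkl","wb")); rep(); cs=cam("side","s6.png"); rep(); cs=cam("side"); rep()
f=c["frame"]; cv2.imwrite("pics/w6z.png",cv2.resize(f[0:170,240:410],None,fx=3.4,fy=3.4,interpolation=cv2.INTER_CUBIC))
cv2.imwrite("pics/s6z.png",cv2.resize(cs["frame"][250:370,240:370],None,fx=4.9,fy=4.9,interpolation=cv2.INTER_CUBIC))
E
```

```text
t 7.5 pos [0.5022 0.086  0.0757] F tool [0.27 0.36 0.68] M tool [-0.096  0.01  -0.009]
t 7.55 pos [0.5024 0.086  0.0759] F tool [0.14 0.09 1.79] M tool [-0.05 -0.01 -0.04]
t 7.6 pos [0.5024 0.086  0.076 ] F tool [-0.6  -0.32  2.18] M tool [-0.07  -0.037  0.027]
t 7.65 pos [0.5023 0.086  0.0759] F tool [-0.05  0.29  1.44] M tool [-0.059  0.003 -0.062]
```

View pics/w6z.png

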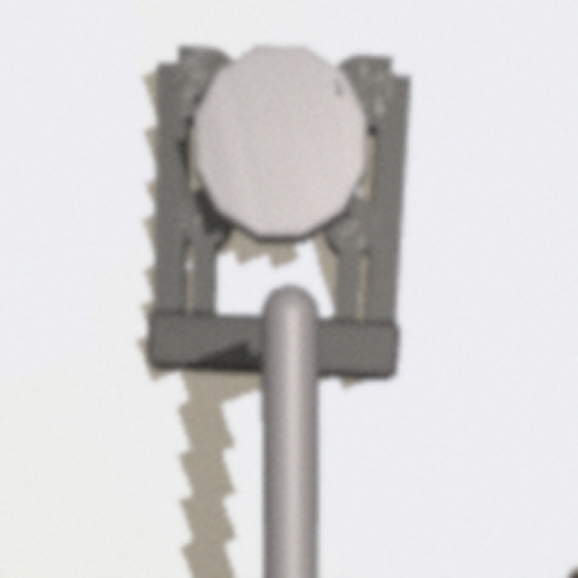

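View pics/s6z.png

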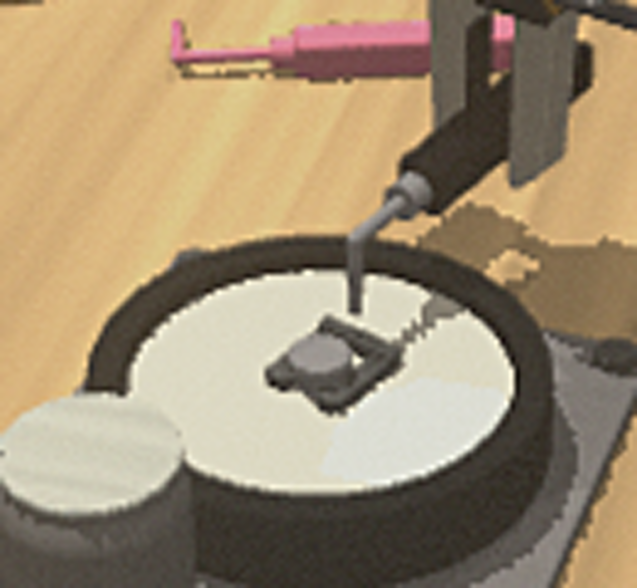

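The tip is about 2 mm off-centre to the tool's +y side (tip col 325, crown centre col 321) and still about 15 mm above the face. Correcting that, then settling.

>>> step_arm --targets '[{"tx": 0,"ty": -1.0,"tz": 2,"ax": 0,"ay": 0,"az": 0,"grip": 255},{"tx": 0,"ty": -0.8,"tz": 2,"ax": 0,"ay": 0,"az": 0,"grip": 255},{"tx": 0,"ty": 0,"tz": 1.5,"ax": 0,"ay": 0,"az": 0,"grip": 255},{"tx": 0,"ty": 0,"tz": 0,"ax": 0,"ay": 0,"az": 0,"grip": 255},{"tx": 0,"ty": 0,"tz": 0,"ax": 0,"ay": 0,"az": 0,"grip": 255}]'

```text
t: 8.15
tool_pos: [0.5, 0.0866, 0.0696]
orientation: [-2.566, -1.812, 0.0]
force: [0.6, 0.4, -0.6]
opening: 0.0176
```

```bash
python3 - <<'E'
from h import *
import pickle
rep(); c=cam("wrist","w7.png"); pickle.dump(c,open("w7.pkl","wb")); rep(); cs=cam("side","s7.png"); s=rep(); 
print(s["orientation"])
f=c["frame"]; cv2.imwrite("pics/w7z.png",cv2.resize(f[0:170,240:410],None,fx=3.4,fy=3.4,interpolation=cv2.INTER_CUBIC))
cv2.imwrite("pics/s7z.png",cv2.resize(cs["frame"][290:340,285:345],None,fx=9,fy=9,interpolation=cv2.INTER_CUBIC))
E
```

```text
t 8.15 pos [0.5    0.0866 0.0696] F tool [0.55 0.44 0.56] M tool [ 0.004 -0.008 -0.032]
t 8.2 pos [0.5001 0.0866 0.0697] F tool [ 0.2  -0.65  0.39] M tool [-0.113 -0.039  0.008]
t 8.25 pos [0.5001 0.0866 0.0698] F tool [-0.82 -0.12  1.94] M tool [-0.033 -0.013 -0.005]
[-2.56617860e+00 -1.81221435e+00 -9.99013797e-05]
```

View pics/w7z.png

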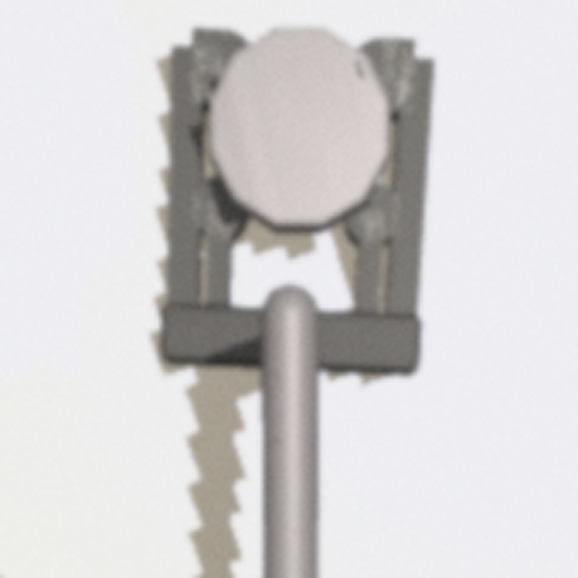

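View pics/s7z.png

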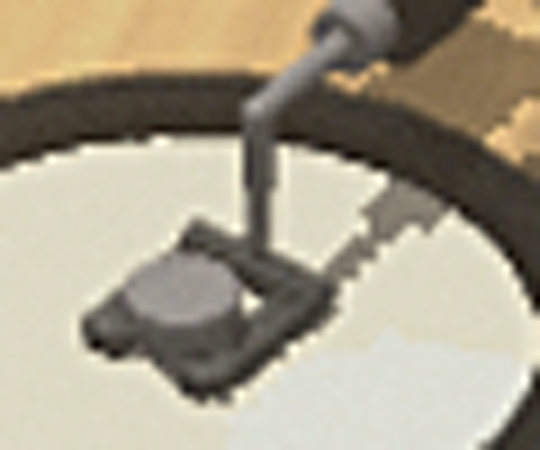

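It's centred now (tip col 291 against crown 163–418 in the zoom), with the tip about 9.5 mm above the face, over the crown. Feeling forward for the axle end.

>>> step_arm --targets '[{"tx": 1.5,"ty": 0,"tz": 0,"ax": 0,"ay": 0,"az": 0,"grip": 255},{"tx": 1.5,"ty": 0,"tz": 0,"ax": 0,"ay": 0,"az": 0,"grip": 255},{"tx": 1.5,"ty": 0,"tz": 0,"ax": 0,"ay": 0,"az": 0,"grip": 255},{"tx": 1,"ty": 0,"tz": 0,"ax": 0,"ay": 0,"az": 0,"grip": 255},{"tx": 0,"ty": 0,"tz": 0,"ax": 0,"ay": 0,"az": 0,"grip": 255},{"tx": 0,"ty": 0,"tz": 0,"ax": 0,"ay": 0,"az": 0,"grip": 255}]'

```text
t: 8.85
tool_pos: [0.5019, 0.0918, 0.0697]
orientation: [-2.566, -1.812, 0.0]
force: [0.4, 0.0, -0.6]
opening: 0.0174
```

```bash
python3 - <<'E'
from h import *
rep(); c=cam("wrist","w8.png"); rep(); cs=cam("side","s8.png"); s=rep(); 
cv2.imwrite("pics/w8z.png",cv2.resize(c["frame"][0:170,240:410],None,fx=3.4,fy=3.4,interpolation=cv2.INTER_CUBIC))
cv2.imwrite("pics/s8z.png",cv2.resize(cs["frame"][290:340,285:345],None,fx=9,fy=9,interpolation=cv2.INTER_CUBIC))
E
```

```text
t 8.85 pos [0.5019 0.0918 0.0697] F tool [0.14 0.36 0.64] M tool [-0.07  -0.059 -0.009]
t 8.9 pos [0.5019 0.0918 0.0697] F tool [-0.21 -0.5   1.61] M tool [-0.104 -0.039  0.038]
t 8.95 pos [0.5019 0.0918 0.0697] F tool [0.18 0.67 0.08] M tool [-0.062 -0.015 -0.008]
```

View pics/w8z.png

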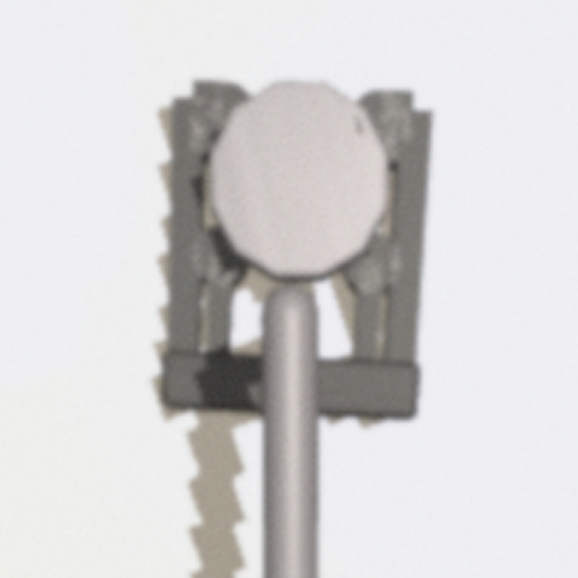

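View pics/s8z.png

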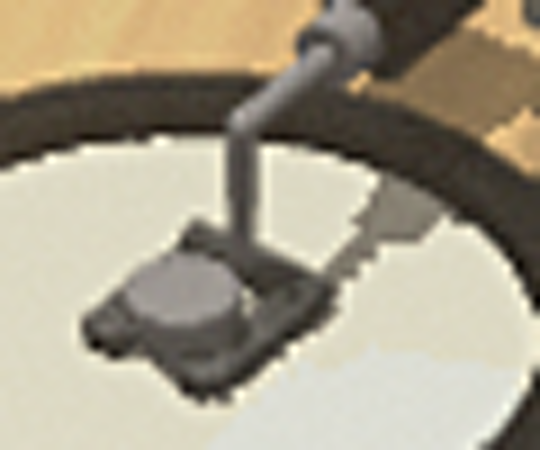

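No contact yet, and the tip is now near the inner edge of the crown. Continuing in half-millimetre steps.

>>> step_arm --targets '[{"tx": 0.5,"ty": 0,"tz": 0,"ax": 0,"ay": 0,"az": 0,"grip": 255},{"tx": 0.5,"ty": 0,"tz": 0,"ax": 0,"ay": 0,"az": 0,"grip": 255},{"tx": 0.5,"ty": 0,"tz": 0,"ax": 0,"ay": 0,"az": 0,"grip": 255},{"tx": 0.5,"ty": 0,"tz": 0,"ax": 0,"ay": 0,"az": 0,"grip": 255},{"tx": 0,"ty": 0,"tz": 0,"ax": 0,"ay": 0,"az": 0,"grip": 255}]'

```text
t: 9.45
tool_pos: [0.5026, 0.0937, 0.0697]
orientation: [-2.566, -1.812, -0.0]
force: [0.3, 0.0, -1.6]
opening: 0.0175
```

```bash
python3 - <<'E'
from h import *
rep()
E
```

```text
t 9.45 pos [0.5026 0.0937 0.0697] F tool [0.12 0.33 1.64] M tool [-0.055  0.002  0.024]
```

>>> step_arm --targets '[{"tx": 0.5,"ty": 0,"tz": 0,"ax": 0,"ay": 0,"az": 0,"grip": 255},{"tx": 0.5,"ty": 0,"tz": 0,"ax": 0,"ay": 0,"az": 0,"grip": 255},{"tx": 0,"ty": 0,"tz": 0,"ax": 0,"ay": 0,"az": 0,"grip": 255}]'

```text
t: 9.75
tool_pos: [0.503, 0.0947, 0.0697]
orientation: [2.566, 1.812, 0.0]
force: [0.5, 0.0, -1.2]
opening: 0.0173
```

```bash
python3 - <<'E'
from h import *
rep()
E
```

```text
t 9.75 pos [0.503  0.0947 0.0697] F tool [0.19 0.47 1.21] M tool [-0.094 -0.005  0.032]
```

>>> step_arm --targets '[{"tx": 0.5,"ty": 0,"tz": 0,"ax": 0,"ay": 0,"az": 0,"grip": 255},{"tx": 0,"ty": 0,"tz": 0,"ax": 0,"ay": 0,"az": 0,"grip": 255}]'

```text
t: 9.95
tool_pos: [0.5031, 0.0951, 0.0697]
orientation: [-2.566, -1.812, 0.0]
force: [0.8, -0.5, -1.0]
opening: 0.0173
```

```bash
python3 - <<'E'
from h import *
rep()
E
```

```text
t 9.95 pos [0.5031 0.0951 0.0697] F tool [-0.19  0.89  1.03] M tool [-0.026  0.019 -0.037]
```

>>> step_arm --targets '[{"tx": 0.5,"ty": 0,"tz": 0,"ax": 0,"ay": 0,"az": 0,"grip": 255},{"tx": 0,"ty": 0,"tz": 0,"ax": 0,"ay": 0,"az": 0,"grip": 255}]'

```text
t: 10.15
tool_pos: [0.5033, 0.0956, 0.0697]
orientation: [-2.566, -1.812, 0.0]
force: [0.2, -0.5, -1.2]
opening: 0.0175
```

```bash
python3 - <<'E'
from h import *
rep(); c=cam("wrist","w9.png"); rep(); cs=cam("side","s9.png"); s=rep(); 
cv2.imwrite("pics/w9z.png",cv2.resize(c["frame"][0:170,240:410],None,fx=3.4,fy=3.4,interpolation=cv2.INTER_CUBIC))
cv2.imwrite("pics/s9z.png",cv2.resize(cs["frame"][290:340,285:345],None,fx=9,fy=9,interpolation=cv2.INTER_CUBIC))
E
```

```text
t 10.15 pos [0.5033 0.0956 0.0697] F tool [-0.35  0.39  1.19] M tool [-0.054  0.005  0.056]
t 10.2 pos [0.5033 0.0956 0.0697] F tool [-0.08  0.21  1.69] M tool [-0.04  -0.025  0.039]
t 10.25 pos [0.5033 0.0956 0.0697] F tool [0.83 0.02 1.28] M tool [-0.057 -0.013  0.011]
```

View pics/w9z.png

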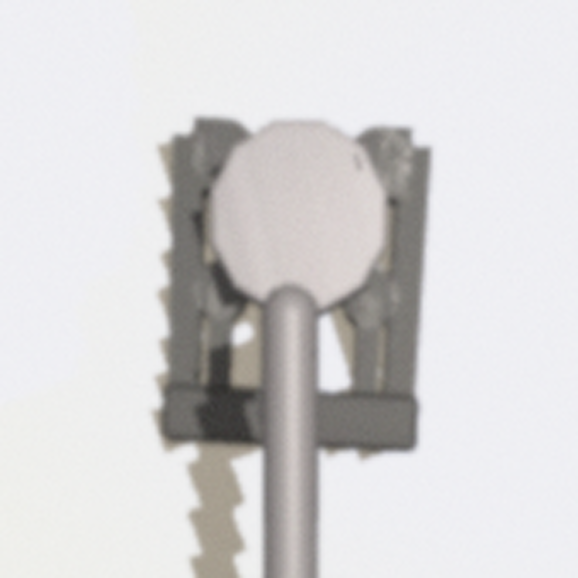

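View pics/s9z.png

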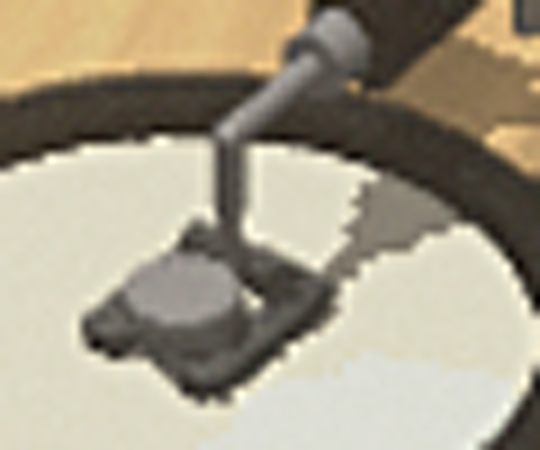

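>>> step_arm --targets '[{"tx": 0.5,"ty": 0,"tz": 0,"ax": 0,"ay": 0,"az": 0,"grip": 255},{"tx": 0,"ty": 0,"tz": 0,"ax": 0,"ay": 0,"az": 0,"grip": 255}]'

```text
t: 10.45
tool_pos: [0.5034, 0.096, 0.0697]
orientation: [2.566, 1.812, -0.0]
force: [-0.7, -1.8, -1.3]
opening: 0.0176
```

>>> step_arm --targets '[{"tx": 0.5,"ty": 0,"tz": 0,"ax": 0,"ay": 0,"az": 0,"grip": 255},{"tx": 0,"ty": 0,"tz": 0,"ax": 0,"ay": 0,"az": 0,"grip": 255}]'

```text
t: 10.65
tool_pos: [0.5035, 0.0962, 0.0697]
orientation: [2.566, 1.812, -0.001]
force: [-0.5, -2.0, -1.3]
opening: 0.0176
```

```bash
python3 - <<'E'
from h import *
rep()
E
```

```text
t 10.65 pos [0.5035 0.0962 0.0697] F tool [-2.06  0.19  1.3 ] M tool [-0.075 -0.557 -0.028]
```

>>> step_arm --targets '[{"tx": 0.5,"ty": 0,"tz": 0,"ax": 0,"ay": 0,"az": 0,"grip": 255},{"tx": 0,"ty": 0,"tz": 0,"ax": 0,"ay": 0,"az": 0,"grip": 255}]'

```text
t: 10.85
tool_pos: [0.5036, 0.0964, 0.0697]
orientation: [2.566, 1.812, -0.002]
force: [-2.1, -4.8, 0.1]
opening: 0.0178
```

```bash
python3 - <<'E'
from h import *
rep(); c=cam("wrist","w10.png"); rep(); cs=cam("top","t10.png"); s=rep(); 
cv2.imwrite("pics/w10z.png",cv2.resize(c["frame"][0:210,240:410],None,fx=2.8,fy=2.8,interpolation=cv2.INTER_CUBIC))
E
```

```text
t 10.85 pos [0.5036 0.0964 0.0697] F tool [-5.26 -0.4  -0.09] M tool [-0.059 -0.956 -0.084]
t 10.9 pos [0.5036 0.0964 0.0697] F tool [-5.49 -1.06  0.41] M tool [-0.015 -0.908  0.039]
t 10.95 pos [0.5035 0.0964 0.0697] F tool [-5.62 -0.39  0.25] M tool [-0.025 -0.915  0.012]
```

View pics/w10z.png

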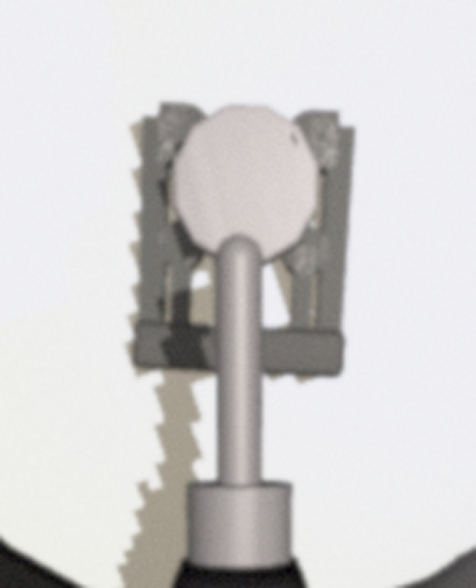

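Firm contact with the axle end (5.5 N). Backing off to about 1.4 mm clear, then starting down.

>>> step_arm --targets '[{"tx": -1.3,"ty": 0,"tz": 0,"ax": 0,"ay": 0,"az": 0,"grip": 255},{"tx": -1.3,"ty": 0,"tz": 0,"ax": 0,"ay": 0,"az": 0,"grip": 255},{"tx": 0,"ty": 0,"tz": 0,"ax": 0,"ay": 0,"az": 0,"grip": 255},{"tx": 0,"ty": 0,"tz": 0,"ax": 0,"ay": 0,"az": 0,"grip": 255}]'

```text
t: 11.35
tool_pos: [0.503, 0.0947, 0.0698]
orientation: [-2.566, -1.812, -0.001]
force: [-0.3, -0.3, -0.8]
opening: 0.0178
```

```bash
python3 - <<'E'
from h import *
rep()
E
```

```text
t 11.35 pos [0.503  0.0947 0.0698] F tool [-0.39 -0.19  0.76] M tool [-0.091 -0.078  0.013]
```

>>> step_arm --targets '[{"tx": 0,"ty": 0,"tz": 1,"ax": 0,"ay": 0,"az": 0,"grip": 255},{"tx": 0,"ty": 0,"tz": 1,"ax": 0,"ay": 0,"az": 0,"grip": 255},{"tx": 0,"ty": 0,"tz": 1,"ax": 0,"ay": 0,"az": 0,"grip": 255},{"tx": 0,"ty": 0,"tz": 0.5,"ax": 0,"ay": 0,"az": 0,"grip": 255},{"tx": 0,"ty": 0,"tz": 0,"ax": 0,"ay": 0,"az": 0,"grip": 255}]'

```text
t: 11.85
tool_pos: [0.5028, 0.0945, 0.066]
orientation: [-2.566, -1.812, 0.0]
force: [-0.1, -1.2, -1.7]
opening: 0.0176
```

```bash
python3 - <<'E'
from h import *
rep()
E
```

```text
t 11.85 pos [0.5028 0.0945 0.066 ] F tool [-1.17  0.31  1.7 ] M tool [-0.116 -0.035  0.011]
```

No resistance, and the tip is now below the crown's top. Going down to about 1.3 mm above the face.

>>> step_arm --targets '[{"tx": 0,"ty": 0,"tz": 1,"ax": 0,"ay": 0,"az": 0,"grip": 255},{"tx": 0,"ty": 0,"tz": 1,"ax": 0,"ay": 0,"az": 0,"grip": 255},{"tx": 0,"ty": 0,"tz": 1,"ax": 0,"ay": 0,"az": 0,"grip": 255},{"tx": 0,"ty": 0,"tz": 1,"ax": 0,"ay": 0,"az": 0,"grip": 255},{"tx": 0,"ty": 0,"tz": 0.5,"ax": 0,"ay": 0,"az": 0,"grip": 255},{"tx": 0,"ty": 0,"tz": 0,"ax": 0,"ay": 0,"az": 0,"grip": 255}]'

```text
t: 12.45
tool_pos: [0.5028, 0.0945, 0.0616]
orientation: [-2.566, -1.812, 0.0]
force: [0.5, -0.5, -1.3]
opening: 0.0176
```

```bash
python3 - <<'E'
from h import *
rep(); c=cam("wrist","w11.png"); rep(); cs=cam("side","s11.png"); s=rep(); 
cv2.imwrite("pics/w11z.png",cv2.resize(c["frame"][0:210,240:410],None,fx=2.8,fy=2.8,interpolation=cv2.INTER_CUBIC))
cv2.imwrite("pics/s11z.png",cv2.resize(cs["frame"][290:340,285:345],None,fx=9,fy=9,interpolation=cv2.INTER_CUBIC))
E
```

```text
t 12.45 pos [0.5028 0.0945 0.0616] F tool [-0.32  0.69  1.34] M tool [-0.116 -0.052  0.028]
t 12.5 pos [0.5029 0.0945 0.0617] F tool [-0.81 -0.06  1.01] M tool [-0.052  0.006 -0.004]
t 12.55 pos [0.5029 0.0945 0.0617] F tool [ 0.76 -0.77  1.08] M tool [-0.045 -0.004  0.023]
```

View pics/w11z.png

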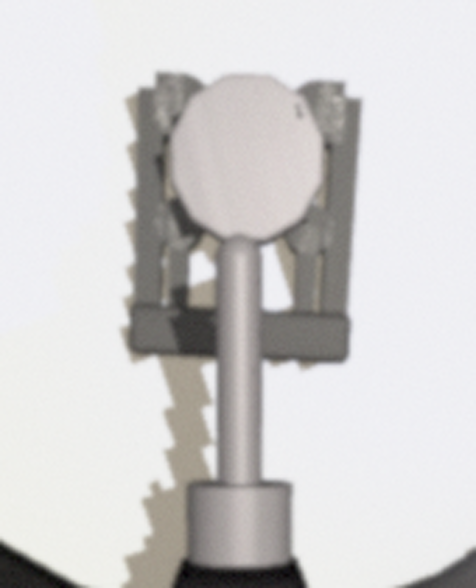

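View pics/s11z.png

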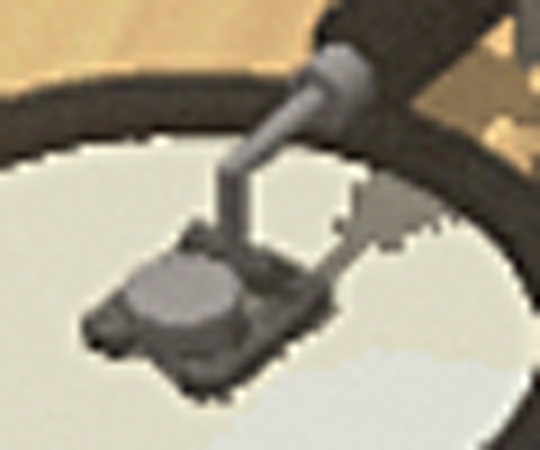

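The tip is in the gap between axle end and crown, with no forces on it. Drawing the clip out slowly.

>>> step_arm --targets '[{"tx": -0.5,"ty": 0,"tz": 0,"ax": 0,"ay": 0,"az": 0,"grip": 255},{"tx": -0.5,"ty": 0,"tz": 0,"ax": 0,"ay": 0,"az": 0,"grip": 255},{"tx": -0.5,"ty": 0,"tz": 0,"ax": 0,"ay": 0,"az": 0,"grip": 255},{"tx": -0.5,"ty": 0,"tz": 0,"ax": 0,"ay": 0,"az": 0,"grip": 255},{"tx": -0.3,"ty": 0,"tz": 0,"ax": 0,"ay": 0,"az": 0,"grip": 255}]'

```text
t: 13.05
tool_pos: [0.5022, 0.0923, 0.0618]
orientation: [2.566, 1.812, 0.0]
force: [0.2, 0.1, -1.6]
opening: 0.0176
```

>>> step_arm --targets '[{"tx": -0.5,"ty": 0,"tz": 0,"ax": 0,"ay": 0,"az": 0,"grip": 255},{"tx": 0,"ty": 0,"tz": 0,"ax": 0,"ay": 0,"az": 0,"grip": 255}]'

```text
t: 13.25
tool_pos: [0.502, 0.092, 0.0618]
orientation: [-2.566, -1.812, -0.001]
force: [-0.0, 2.6, -2.1]
opening: 0.0176
```

>>> step_arm --targets '[{"tx": -0.5,"ty": 0,"tz": 0,"ax": 0,"ay": 0,"az": 0,"grip": 255},{"tx": 0,"ty": 0,"tz": 0,"ax": 0,"ay": 0,"az": 0,"grip": 255}]'

```text
t: 13.45
tool_pos: [0.502, 0.0917, 0.0618]
orientation: [-2.566, -1.812, -0.001]
force: [0.9, 3.5, -1.9]
opening: 0.0181
```

>>> step_arm --targets '[{"tx": -0.5,"ty": 0,"tz": 0,"ax": 0,"ay": 0,"az": 0,"grip": 255},{"tx": 0,"ty": 0,"tz": 0,"ax": 0,"ay": 0,"az": 0,"grip": 255}]'

```text
t: 13.65
tool_pos: [0.5019, 0.0915, 0.0619]
orientation: [-2.566, -1.812, -0.002]
force: [2.7, 4.1, -1.2]
opening: 0.0174
```

>>> step_arm --targets '[{"tx": -0.5,"ty": 0,"tz": 0,"ax": 0,"ay": 0,"az": 0,"grip": 255},{"tx": -0.4,"ty": 0,"tz": 0,"ax": 0,"ay": 0,"az": 0,"grip": 255},{"tx": 0,"ty": 0,"tz": 0,"ax": 0,"ay": 0,"az": 0,"grip": 255}]'

```text
t: 13.95
tool_pos: [0.5019, 0.091, 0.062]
orientation: [-2.566, -1.812, -0.003]
force: [3.0, 6.0, -2.3]
opening: 0.0177
```

>>> step_arm --targets '[{"tx": -0.5,"ty": 0,"tz": 0,"ax": 0,"ay": 0,"az": 0,"grip": 255},{"tx": 0,"ty": 0,"tz": 0,"ax": 0,"ay": 0,"az": 0,"grip": 255}]'

```text
t: 14.15
tool_pos: [0.5018, 0.0907, 0.0621]
orientation: [-2.566, -1.812, -0.004]
force: [2.2, 7.7, -2.8]
opening: 0.0175
```

>>> step_arm --targets '[{"tx": -0.5,"ty": 0,"tz": 0,"ax": 0,"ay": 0,"az": 0,"grip": 255},{"tx": 0,"ty": 0,"tz": 0,"ax": 0,"ay": 0,"az": 0,"grip": 255}]'

```text
t: 14.35
tool_pos: [0.5017, 0.0903, 0.0622]
orientation: [-2.565, -1.812, -0.004]
force: [3.7, 7.2, -2.5]
opening: 0.0174
```

>>> step_arm --targets '[{"tx": -0.5,"ty": 0,"tz": 0,"ax": 0,"ay": 0,"az": 0,"grip": 255},{"tx": 0,"ty": 0,"tz": 0,"ax": 0,"ay": 0,"az": 0,"grip": 255}]'

```text
t: 14.55
tool_pos: [0.5016, 0.0899, 0.0622]
orientation: [-2.565, -1.812, -0.005]
force: [2.5, 9.8, -2.2]
opening: 0.0177
```

```bash
python3 - <<'E'
from h import *
rep(); c=cam("wrist","w12.png"); rep(); cs=cam("side","s12.png"); s=rep(); 
cv2.imwrite("pics/w12z.png",cv2.resize(c["frame"][0:210,240:410],None,fx=2.8,fy=2.8,interpolation=cv2.INTER_CUBIC))
cv2.imwrite("pics/s12z.png",cv2.resize(cs["frame"][250:340,285:385],None,fx=6,fy=6,interpolation=cv2.INTER_CUBIC))
E
```

```text
t 14.55 pos [0.5016 0.0899 0.0622] F tool [10.09 -0.95  2.2 ] M tool [-0.111  1.661  0.016]
t 14.6 pos [0.5016 0.09   0.0622] F tool [9.13 0.67 2.98] M tool [-0.093  1.636  0.003]
t 14.65 pos [0.5016 0.09   0.0622] F tool [9.53 0.38 2.74] M tool [-0.068  1.666  0.017]
```

View pics/w12z.png

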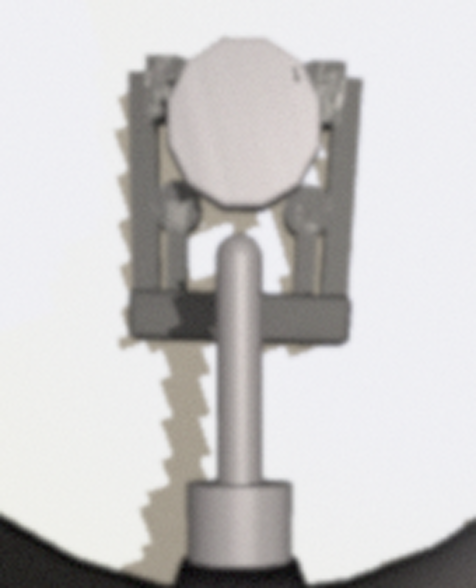

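View pics/s12z.png

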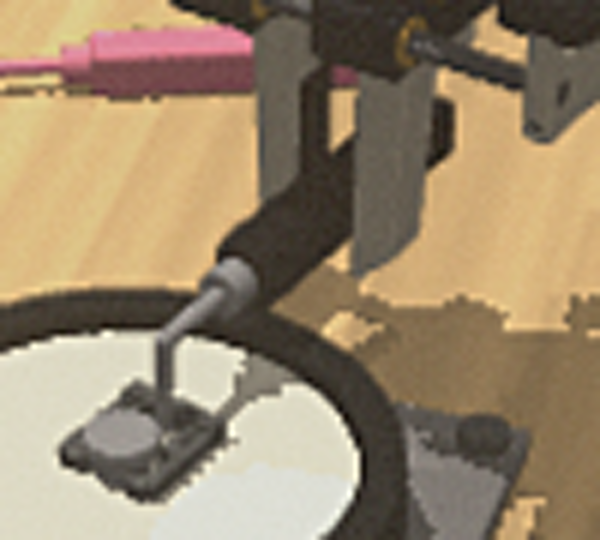

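The clip is moving out and its lobes are riding along the axle, at 9.5 N. Continuing.

>>> step_arm --targets '[{"tx": -0.5,"ty": 0,"tz": 0,"ax": 0,"ay": 0,"az": 0,"grip": 255},{"tx": -0.5,"ty": 0,"tz": 0,"ax": 0,"ay": 0,"az": 0,"grip": 255}]'

```text
t: 14.85
tool_pos: [0.5014, 0.0892, 0.0623]
orientation: [-2.565, -1.812, -0.005]
force: [3.8, 9.8, -2.9]
opening: 0.0175
```

>>> step_arm --targets '[{"tx": -0.5,"ty": 0,"tz": 0,"ax": 0,"ay": 0,"az": 0,"grip": 255},{"tx": 0,"ty": 0,"tz": 0,"ax": 0,"ay": 0,"az": 0,"grip": 255}]'

```text
t: 15.05
tool_pos: [0.5013, 0.0887, 0.0623]
orientation: [-2.565, -1.812, -0.005]
force: [2.3, 9.9, -1.9]
opening: 0.0178
```

>>> step_arm --targets '[{"tx": -0.5,"ty": 0,"tz": 0,"ax": 0,"ay": 0,"az": 0,"grip": 255},{"tx": 0,"ty": 0,"tz": 0,"ax": 0,"ay": 0,"az": 0,"grip": 255}]'

```text
t: 15.25
tool_pos: [0.5012, 0.0883, 0.0624]
orientation: [-2.565, -1.812, -0.006]
force: [3.4, 10.6, -2.5]
opening: 0.0177
```

>>> step_arm --targets '[{"tx": -0.5,"ty": 0,"tz": 0,"ax": 0,"ay": 0,"az": 0,"grip": 255},{"tx": 0,"ty": 0,"tz": 0,"ax": 0,"ay": 0,"az": 0,"grip": 255}]'

```text
t: 15.45
tool_pos: [0.5011, 0.088, 0.0625]
orientation: [-2.565, -1.812, -0.006]
force: [3.0, 10.7, -2.7]
opening: 0.0174
```

>>> step_arm --targets '[{"tx": -0.5,"ty": 0,"tz": 0,"ax": 0,"ay": 0,"az": 0,"grip": 255},{"tx": -0.5,"ty": 0,"tz": 0,"ax": 0,"ay": 0,"az": 0,"grip": 255}]'

```text
t: 15.65
tool_pos: [0.5008, 0.0871, 0.0625]
orientation: [-2.565, -1.812, -0.006]
force: [4.3, 11.4, -3.2]
opening: 0.0177
```

>>> step_arm --targets '[{"tx": -0.5,"ty": 0,"tz": 0,"ax": 0,"ay": 0,"az": 0,"grip": 255},{"tx": -0.5,"ty": 0,"tz": 0,"ax": 0,"ay": 0,"az": 0,"grip": 255}]'

```text
t: 15.85
tool_pos: [0.5004, 0.0861, 0.0624]
orientation: [-2.565, -1.812, -0.006]
force: [3.4, 9.8, -1.5]
opening: 0.0177
```

>>> step_arm --targets '[{"tx": -0.5,"ty": 0,"tz": 0,"ax": 0,"ay": 0,"az": 0,"grip": 255},{"tx": -0.5,"ty": 0,"tz": 0,"ax": 0,"ay": 0,"az": 0,"grip": 255}]'

```text
t: 16.05
tool_pos: [0.5, 0.085, 0.0624]
orientation: [-2.565, -1.812, -0.005]
force: [2.8, 9.4, -2.8]
opening: 0.0174
```

```bash
python3 - <<'E'
from h import *
rep(); c=cam("wrist","w13.png"); s=rep(); 
cv2.imwrite("pics/w13z.png",cv2.resize(c["frame"][0:210,240:410],None,fx=2.8,fy=2.8,interpolation=cv2.INTER_CUBIC))
E
```

```text
t 16.05 pos [0.5    0.085  0.0624] F tool [ 9.8  -0.51  2.81] M tool [-0.116  1.687  0.053]
t 16.1 pos [0.4999 0.0848 0.0624] F tool [8.1  0.14 1.16] M tool [-0.07   1.612  0.029]
```

View pics/w13z.png

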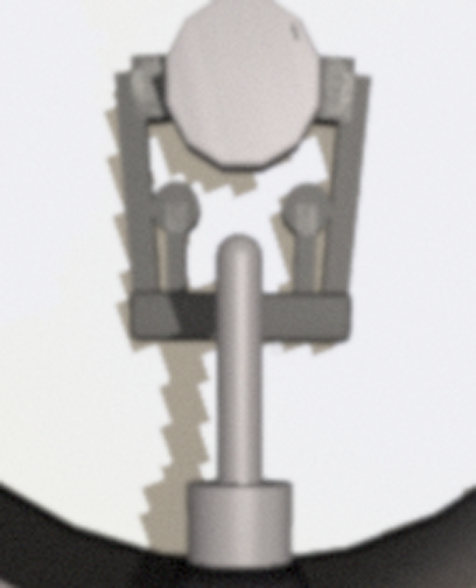

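The peak is passed: the arms are fully spread and the lobes sit at the axle's widest. Continuing gently.

>>> step_arm --targets '[{"tx": -0.5,"ty": 0,"tz": 0,"ax": 0,"ay": 0,"az": 0,"grip": 255},{"tx": -0.5,"ty": 0,"tz": 0,"ax": 0,"ay": 0,"az": 0,"grip": 255},{"tx": -0.5,"ty": 0,"tz": 0,"ax": 0,"ay": 0,"az": 0,"grip": 255}]'

```text
t: 16.4
tool_pos: [0.4991, 0.0829, 0.0622]
orientation: [-2.566, -1.812, -0.003]
force: [2.1, 5.6, -1.5]
opening: 0.0176
```

>>> step_arm --targets '[{"tx": -0.5,"ty": 0,"tz": 0,"ax": 0,"ay": 0,"az": 0,"grip": 255},{"tx": -0.5,"ty": 0,"tz": 0,"ax": 0,"ay": 0,"az": 0,"grip": 255},{"tx": -0.5,"ty": 0,"tz": 0,"ax": 0,"ay": 0,"az": 0,"grip": 255}]'

```text
t: 16.7
tool_pos: [0.498, 0.0805, 0.0618]
orientation: [2.566, 1.812, -0.0]
force: [1.1, 2.6, -1.2]
opening: 0.0174
```

>>> step_arm --targets '[{"tx": -0.5,"ty": 0,"tz": 0,"ax": 0,"ay": 0,"az": 0,"grip": 255},{"tx": -0.5,"ty": 0,"tz": 0,"ax": 0,"ay": 0,"az": 0,"grip": 255},{"tx": -0.5,"ty": 0,"tz": 0,"ax": 0,"ay": 0,"az": 0,"grip": 255}]'

```text
t: 17.0
tool_pos: [0.4973, 0.0789, 0.0617]
orientation: [2.566, 1.812, -0.001]
force: [0.2, -0.1, -0.7]
opening: 0.0179
```

```bash
python3 - <<'E'
from h import *
rep(); c=cam("wrist","w14.png"); s=rep(); 
cv2.imwrite("pics/w14z.png",cv2.resize(c["frame"][0:210,240:410],None,fx=2.8,fy=2.8,interpolation=cv2.INTER_CUBIC))
E
```

```text
t 17.0 pos [0.4973 0.0789 0.0617] F tool [-0.05  0.23  0.74] M tool [-0.029  0.055  0.008]
t 17.05 pos [0.4973 0.0788 0.0616] F tool [0.06 0.25 1.1 ] M tool [-0.054  0.035  0.017]
```

View pics/w14z.png

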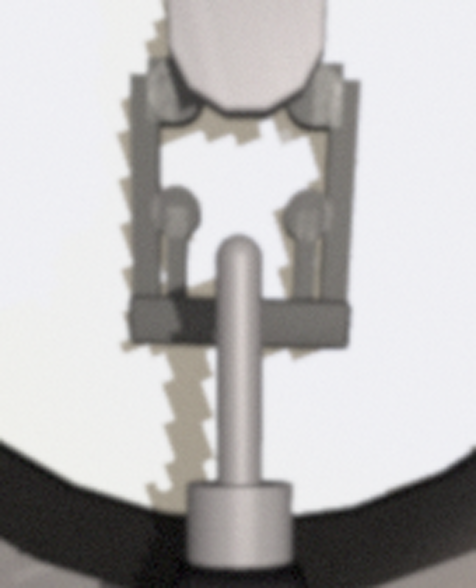

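The clip has come off: its arms have sprung back and the force is near zero. I'll drag it about 17 mm further to clear the axle.

>>> step_arm --targets '[{"tx": -0.8,"ty": 0,"tz": 0,"ax": 0,"ay": 0,"az": 0,"grip": 255},{"tx": -1,"ty": 0,"tz": 0,"ax": 0,"ay": 0,"az": 0,"grip": 255},{"tx": -1,"ty": 0,"tz": 0,"ax": 0,"ay": 0,"az": 0,"grip": 255},{"tx": -1,"ty": 0,"tz": 0,"ax": 0,"ay": 0,"az": 0,"grip": 255},{"tx": -1,"ty": 0,"tz": 0,"ax": 0,"ay": 0,"az": 0,"grip": 255},{"tx": -1,"ty": 0,"tz": 0,"ax": 0,"ay": 0,"az": 0,"grip": 255},{"tx": -1,"ty": 0,"tz": 0,"ax": 0,"ay": 0,"az": 0,"grip": 255},{"tx": -1,"ty": 0,"tz": 0,"ax": 0,"ay": 0,"az": 0,"grip": 255},{"tx": 0,"ty": 0,"tz": 0,"ax": 0,"ay": 0,"az": 0,"grip": 255}]'

```text
t: 17.95
tool_pos: [0.4948, 0.0718, 0.0617]
orientation: [2.566, 1.812, -0.0]
force: [0.4, 0.1, -1.8]
opening: 0.0177
```

>>> step_arm --targets '[{"tx": -0.8,"ty": 0,"tz": 0,"ax": 0,"ay": 0,"az": 0,"grip": 255},{"tx": -1,"ty": 0,"tz": 0,"ax": 0,"ay": 0,"az": 0,"grip": 255},{"tx": -1,"ty": 0,"tz": 0,"ax": 0,"ay": 0,"az": 0,"grip": 255},{"tx": -1,"ty": 0,"tz": 0,"ax": 0,"ay": 0,"az": 0,"grip": 255},{"tx": -1,"ty": 0,"tz": 0,"ax": 0,"ay": 0,"az": 0,"grip": 255},{"tx": -1,"ty": 0,"tz": 0,"ax": 0,"ay": 0,"az": 0,"grip": 255},{"tx": -1,"ty": 0,"tz": 0,"ax": 0,"ay": 0,"az": 0,"grip": 255},{"tx": -1,"ty": 0,"tz": 0,"ax": 0,"ay": 0,"az": 0,"grip": 255},{"tx": -1,"ty": 0,"tz": 0,"ax": 0,"ay": 0,"az": 0,"grip": 255},{"tx": 0,"ty": 0,"tz": 0,"ax": 0,"ay": 0,"az": 0,"grip": 255}]'

```text
t: 18.95
tool_pos: [0.4919, 0.0635, 0.0617]
orientation: [2.566, 1.812, -0.0]
force: [0.5, -0.3, -2.4]
opening: 0.0176
```

```bash
python3 - <<'E'
from h import *
rep(); c=cam("wrist","w15.png"); s=rep(); 
cv2.imwrite("pics/w15z.png",cv2.resize(c["frame"][0:210,240:410],None,fx=2.8,fy=2.8,interpolation=cv2.INTER_CUBIC))
cs=cam("top","t15.png"); cv2.imwrite("pics/t15z.png",cv2.resize(cs["frame"][200:310,165:275],None,fx=5,fy=5,interpolation=cv2.INTER_CUBIC))
E
```

```text
t 18.95 pos [0.4919 0.0635 0.0617] F tool [-0.08  0.54  2.4 ] M tool [-0.041 -0.013  0.071]
t 19.0 pos [0.4919 0.0635 0.0617] F tool [0.34 1.26 1.82] M tool [-0.08  -0.018  0.019]
```

View pics/w15z.png

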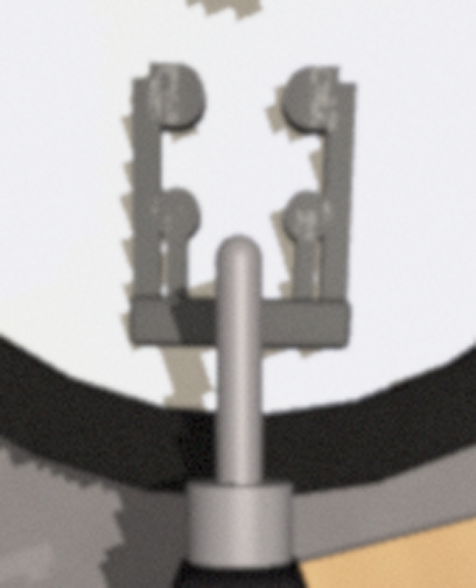

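View pics/t15z.png

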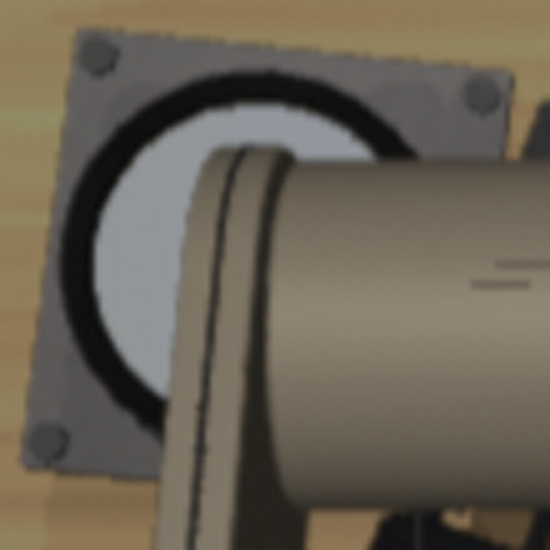

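The clip lies loose, about 31 mm out, well off the axle and short of the tyre edge. I'll ease the tip off the crown and lift straight up.

>>> step_arm --targets '[{"tx": 1,"ty": 0,"tz": 0,"ax": 0,"ay": 0,"az": 0,"grip": 255},{"tx": 1.5,"ty": 0,"tz": 0,"ax": 0,"ay": 0,"az": 0,"grip": 255},{"tx": 0,"ty": 0,"tz": 0,"ax": 0,"ay": 0,"az": 0,"grip": 255},{"tx": 0,"ty": 0,"tz": -2,"ax": 0,"ay": 0,"az": 0,"grip": 255},{"tx": 0,"ty": 0,"tz": -4,"ax": 0,"ay": 0,"az": 0,"grip": 255},{"tx": 0,"ty": 0,"tz": -8,"ax": 0,"ay": 0,"az": 0,"grip": 255},{"tx": 0,"ty": 0,"tz": -16,"ax": 0,"ay": 0,"az": 0,"grip": 255},{"tx": 0,"ty": 0,"tz": -16,"ax": 0,"ay": 0,"az": 0,"grip": 255},{"tx": 0,"ty": 0,"tz": -14,"ax": 0,"ay": 0,"az": 0,"grip": 255},{"tx": 0,"ty": 0,"tz": -3,"ax": 0,"ay": 0,"az": 0,"grip": 255},{"tx": 0,"ty": 0,"tz": 0,"ax": 0,"ay": 0,"az": 0,"grip": 255}]'

```text
t: 20.15
tool_pos: [0.4934, 0.066, 0.1256]
orientation: [2.565, 1.812, 0.002]
force: [-0.7, -0.1, -1.0]
opening: 0.0178
```

```bash
python3 - <<'E'
from h import *
rep(); c=cam("wrist","w16.png"); s=rep(); cs=cam("side","s16.png")
cv2.imwrite("pics/s16z.png",cv2.resize(cs["frame"][240:390,230:390],None,fx=4,fy=4,interpolation=cv2.INTER_CUBIC))
plan([.4839,-.2380,.125],109.6)
E
```

```text
t 20.15 pos [0.4934 0.066  0.1256] F tool [-0.28 -0.62  1.  ] M tool [-0.033 -0.093  0.006]
t 20.2 pos [0.4927 0.066  0.1247] F tool [-0.28  0.28  2.23] M tool [-0.013 -0.028 -0.033]
shift tool mm [-289.28   93.71   -0.89] | z-axis [-9.e-04 -0.e+00 -1.e+00] yaw 70.46
turn after/before (tool frame) [-0.0009  0.     -0.683 ]
shift in new frame [-283.52 -109.9    -0.9 ]
```

View pics/w16.png

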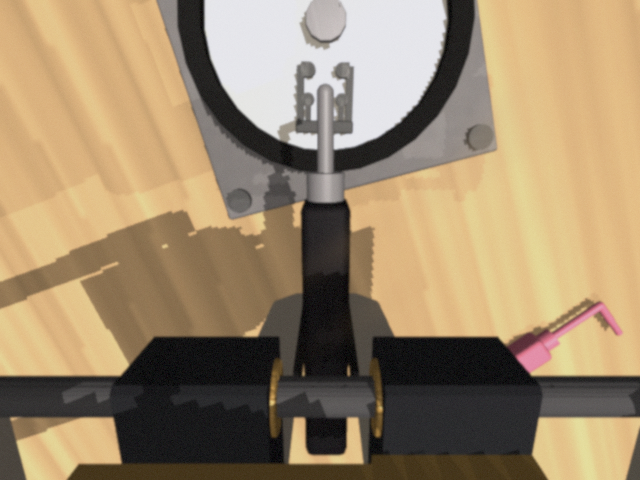

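View pics/s16z.png

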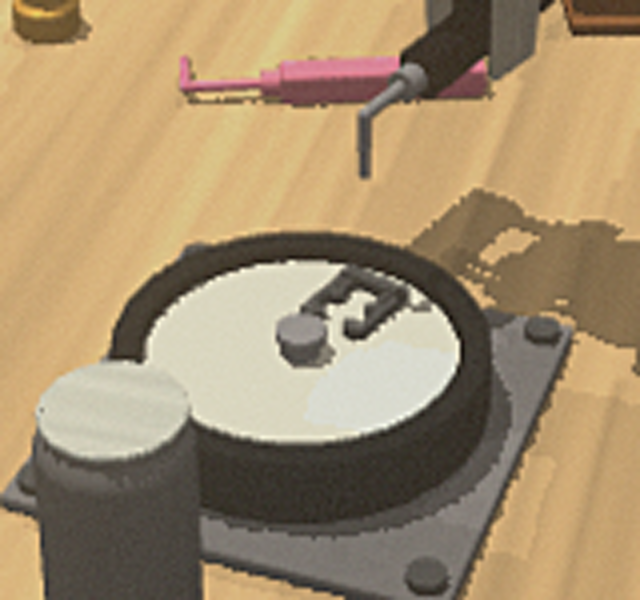

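The clip lies free beside the axle, inside the tyre, and the pick has not slipped in the jaws (bend still at (325,85)). Returning to the rest.

>>> step_arm --targets '[{"tx": -14.5,"ty": 4.7,"tz": 0,"ax": 0,"ay": 0,"az": 0,"grip": 255},{"tx": -28.9,"ty": 9.4,"tz": 0,"ax": 0,"ay": 0,"az": 0,"grip": 255},{"tx": -28.9,"ty": 9.4,"tz": 0,"ax": 0,"ay": 0,"az": 0,"grip": 255},{"tx": -28.9,"ty": 9.4,"tz": 0,"ax": 0,"ay": 0,"az": 0,"grip": 255},{"tx": -28.9,"ty": 9.4,"tz": 0,"ax": 0,"ay": 0,"az": 0,"grip": 255},{"tx": -28.9,"ty": 9.4,"tz": 0,"ax": 0,"ay": 0,"az": 0,"grip": 255},{"tx": -28.9,"ty": 9.4,"tz": 0,"ax": 0,"ay": 0,"az": 0,"grip": 255},{"tx": -28.9,"ty": 9.4,"tz": 0,"ax": 0,"ay": 0,"az": 0,"grip": 255},{"tx": -28.9,"ty": 9.4,"tz": 0,"ax": 0,"ay": 0,"az": 0,"grip": 255},{"tx": -28.9,"ty": 9.4,"tz": 0,"ax": 0,"ay": 0,"az": 0,"grip": 255},{"tx": -14.5,"ty": 4.7,"tz": 0,"ax": 0,"ay": 0,"az": 0,"grip": 255},{"tx": 0,"ty": 0,"tz": 0,"ax": 0,"ay": 0,"az": -0.1,"grip": 255},{"tx": 0,"ty": 0,"tz": 0,"ax": 0,"ay": 0,"az": -0.12,"grip": 255},{"tx": 0,"ty": 0,"tz": 0,"ax": 0,"ay": 0,"az": -0.12,"grip": 255},{"tx": 0,"ty": 0,"tz": 0,"ax": 0,"ay": 0,"az": -0.12,"grip": 255},{"tx": 0,"ty": 0,"tz": 0,"ax": 0,"ay": 0,"az": -0.12,"grip": 255},{"tx": 0,"ty": 0,"tz": 0,"ax": 0,"ay": 0,"az": -0.1,"grip": 255},{"tx": 0,"ty": 0,"tz": 0,"ax": 0,"ay": 0,"az": 0,"grip": 255},{"tx": 0,"ty": 0,"tz": 0,"ax": 0,"ay": 0,"az": 0,"grip": 255}]'

```text
t: 22.15
tool_pos: [0.4844, -0.2374, 0.1241]
orientation: [-1.818, -2.561, -0.0]
force: [-0.1, -0.1, -1.0]
opening: 0.0176
```

```bash
python3 - <<'E'
from h import *
rep(); c=cam("wrist","w17.png"); s=rep(); print(s["orientation"]); plan([.4839,-.2380,.0642],109.5)
E
```

```text
t 22.15 pos [ 0.4844 -0.2374  0.1241] F tool [-0.03 -0.11  1.  ] M tool [-0.127 -0.027 -0.011]
t 22.2 pos [ 0.4845 -0.2375  0.1243] F tool [0.06 0.4  1.47] M tool [-0.105  0.    -0.013]
[-1.81775792e+00 -2.56129382e+00 -1.13581851e-04]
shift tool mm [-0.3  -0.7  60.08] | z-axis [-6.e-04  5.e-04 -1.e+00] yaw 109.27
turn after/before (tool frame) [-0.0004 -0.0007 -0.004 ]
shift in new frame [-0.25 -0.72 60.08]
```

View pics/w17.png

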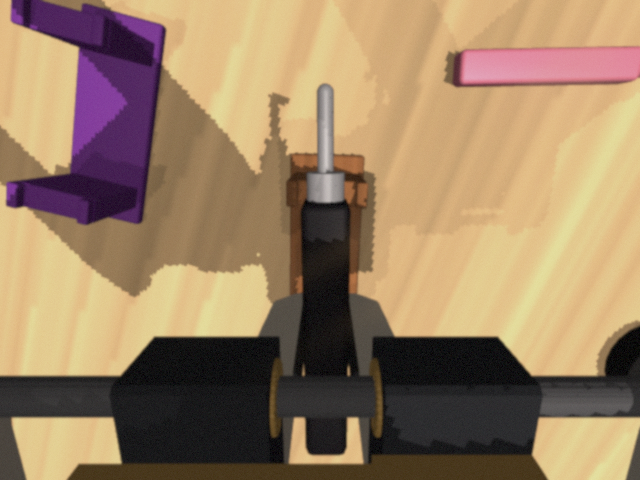

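The view matches the one at lift-off (rest at cols 290–367, row 155). Lowering, slowly at the end.

>>> step_arm --targets '[{"tx": 0,"ty": -0.3,"tz": 10,"ax": 0,"ay": 0,"az": 0,"grip": 255},{"tx": 0,"ty": -0.3,"tz": 16,"ax": 0,"ay": 0,"az": 0,"grip": 255},{"tx": 0,"ty": 0,"tz": 14,"ax": 0,"ay": 0,"az": 0,"grip": 255},{"tx": 0,"ty": 0,"tz": 8,"ax": 0,"ay": 0,"az": 0,"grip": 255},{"tx": 0,"ty": 0,"tz": 4,"ax": 0,"ay": 0,"az": 0,"grip": 255},{"tx": 0,"ty": 0,"tz": 3,"ax": 0,"ay": 0,"az": 0,"grip": 255},{"tx": 0,"ty": 0,"tz": 2,"ax": 0,"ay": 0,"az": 0,"grip": 255},{"tx": 0,"ty": 0,"tz": 0,"ax": 0,"ay": 0,"az": 0,"grip": 255},{"tx": 0,"ty": 0,"tz": 0,"ax": 0,"ay": 0,"az": 0,"grip": 255}]'

```text
t: 23.1
tool_pos: [0.4844, -0.2383, 0.0682]
orientation: [1.814, 2.564, 0.0]
force: [0.4, -0.6, -0.1]
opening: 0.0178
```

```bash
python3 - <<'E'
from h import *
rep(); c=cam("wrist","w18.png"); s=rep(); plan([.4839,-.2380,.0642],109.5)
E
```

```text
t 23.1 pos [ 0.4844 -0.2383  0.0682] F tool [-0.7   0.19  0.15] M tool [-0.09  -0.073 -0.006]
t 23.15 pos [ 0.4844 -0.2383  0.0682] F tool [-0.11  0.48  0.81] M tool [-0.044 -0.164  0.002]
shift tool mm [ 0.5  -0.4   4.05] | z-axis [ 8.e-04 -5.e-04 -1.e+00] yaw 109.42
turn after/before (tool frame) [ 0.0006  0.0007 -0.0014]
shift in new frame [ 0.5  -0.4   4.05]
```

View pics/w18.png

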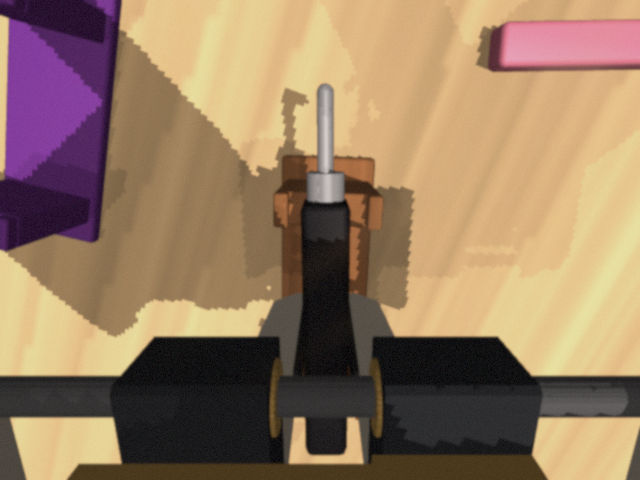

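The pick is between the lips, 4 mm above the seats. Lowering the last bit by feel.

>>> step_arm --targets '[{"tx": 0,"ty": -0.4,"tz": 1,"ax": 0,"ay": 0,"az": 0,"grip": 255},{"tx": 0,"ty": 0,"tz": 1,"ax": 0,"ay": 0,"az": 0,"grip": 255},{"tx": 0,"ty": 0,"tz": 1,"ax": 0,"ay": 0,"az": 0,"grip": 255},{"tx": 0,"ty": 0,"tz": 0.4,"ax": 0,"ay": 0,"az": 0,"grip": 255},{"tx": 0,"ty": 0,"tz": 0,"ax": 0,"ay": 0,"az": 0,"grip": 255}]'

```text
t: 23.65
tool_pos: [0.4837, -0.2382, 0.0643]
orientation: [-1.815, -2.564, -0.0]
force: [-0.2, 0.5, -0.8]
opening: 0.0175
```

>>> step_arm --targets '[{"tx": 0,"ty": 0,"tz": 0.4,"ax": 0,"ay": 0,"az": 0,"grip": 255},{"tx": 0,"ty": 0,"tz": 0,"ax": 0,"ay": 0,"az": 0,"grip": 255}]'

```text
t: 23.85
tool_pos: [0.4838, -0.2383, 0.0642]
orientation: [1.815, 2.564, -0.0]
force: [-2.3, 1.8, 2.6]
opening: 0.0175
```

>>> step_arm --targets '[{"tx": 0,"ty": 0,"tz": 0.3,"ax": 0,"ay": 0,"az": 0,"grip": 255},{"tx": 0,"ty": 0,"tz": 0,"ax": 0,"ay": 0,"az": 0,"grip": 255}]'

```text
t: 24.05
tool_pos: [0.4838, -0.2383, 0.0642]
orientation: [1.815, 2.564, -0.0]
force: [-2.8, 1.9, 6.7]
opening: 0.018
```

Seated: the force is 6.7 N upward, at the original height. I'll ease off and open.

>>> step_arm --targets '[{"tx": 0,"ty": 0,"tz": -0.4,"ax": 0,"ay": 0,"az": 0,"grip": 255},{"tx": 0,"ty": 0,"tz": 0,"ax": 0,"ay": 0,"az": 0,"grip": 190},{"tx": 0,"ty": 0,"tz": 0,"ax": 0,"ay": 0,"az": 0,"grip": 150},{"tx": 0,"ty": 0,"tz": 0,"ax": 0,"ay": 0,"az": 0,"grip": 80},{"tx": 0,"ty": 0,"tz": 0,"ax": 0,"ay": 0,"az": 0,"grip": 0},{"tx": 0,"ty": 0,"tz": 0,"ax": 0,"ay": 0,"az": 0,"grip": 0},{"tx": 0,"ty": 0,"tz": 0,"ax": 0,"ay": 0,"az": 0,"grip": 0},{"tx": 0,"ty": 0,"tz": 0,"ax": 0,"ay": 0,"az": 0,"grip": 0},{"tx": 0,"ty": 0,"tz": 0,"ax": 0,"ay": 0,"az": 0,"grip": 0}]'

```text
t: 24.95
tool_pos: [0.4837, -0.2382, 0.064]
orientation: [-1.815, -2.564, -0.0]
force: [0.2, -0.0, -0.3]
opening: 0.0752
```

```bash
python3 - <<'E'
from h import *
s=rep(); print(s["opening"]); c=cam("wrist","w19.png")
E
```

```text
t 24.95 pos [ 0.4837 -0.2382  0.064 ] F tool [-0.09  0.2   0.34] M tool [-0.099 -0.08   0.003]
0.07522322772852015
```

View pics/w19.png

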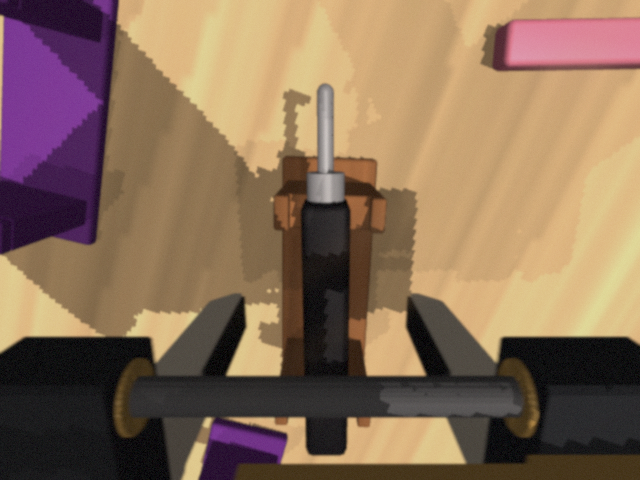

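The pick lies as before (tip (325,85), handle front row 203) and the fingers are open. Retreating upward and then away, so the top camera can see.

>>> step_arm --targets '[{"tx": 0,"ty": 0,"tz": -6,"ax": 0,"ay": 0,"az": 0,"grip": 0},{"tx": 0,"ty": 0,"tz": -15,"ax": 0,"ay": 0,"az": 0,"grip": 0},{"tx": 0,"ty": 0,"tz": -25,"ax": 0,"ay": 0,"az": 0,"grip": 0},{"tx": 0,"ty": 0,"tz": -30,"ax": 0,"ay": 0,"az": 0,"grip": 0},{"tx": 0,"ty": 0,"tz": -30,"ax": 0,"ay": 0,"az": 0,"grip": 0},{"tx": 0,"ty": 0,"tz": -30,"ax": 0,"ay": 0,"az": 0,"grip": 0},{"tx": -30,"ty": 0,"tz": -15,"ax": 0,"ay": 0,"az": 0,"grip": 0},{"tx": -40,"ty": -10,"tz": 0,"ax": 0,"ay": 0,"az": 0,"grip": 0},{"tx": -40,"ty": -20,"tz": 0,"ax": 0,"ay": 0,"az": 0,"grip": 0},{"tx": -40,"ty": -20,"tz": 0,"ax": 0,"ay": 0,"az": 0,"grip": 0},{"tx": -30,"ty": -20,"tz": 0,"ax": 0,"ay": 0,"az": 0,"grip": 0},{"tx": 0,"ty": 0,"tz": 0,"ax": 0,"ay": 0,"az": 0,"grip": 0}]'

```text
t: 26.2
tool_pos: [0.4757, -0.4356, 0.2162]
orientation: [1.82, 2.559, -0.003]
force: [-1.1, -0.7, 0.5]
opening: 0.0929
```

```bash
python3 - <<'E'
from h import *
s=rep(); t=cam("top","t20.png"); c=cam("side","s20.png"); 
p=pp=None
cv2.imwrite("pics/t20z.png",np.hstack([cv2.resize(t["frame"][195:310,165:275],(380,400)),cv2.resize(t["frame"][255:315,370:470],(420,400))]))
E
```

```text
t 26.2 pos [ 0.4757 -0.4356  0.2162] F tool [-0.27 -1.31 -0.48] M tool [-0.101 -0.044  0.008]
```

View pics/t20.png

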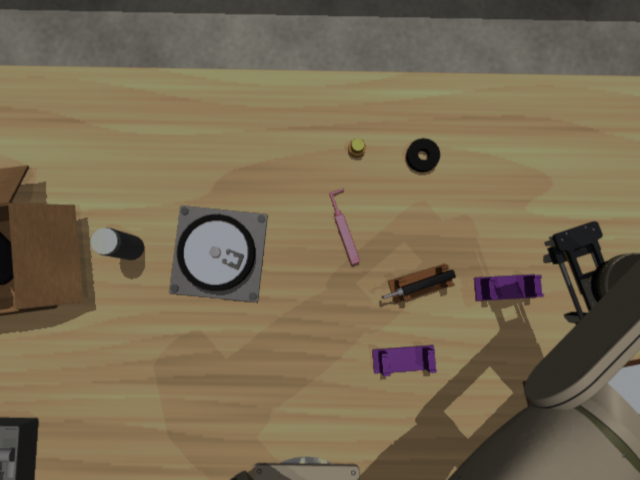

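View pics/t20z.png

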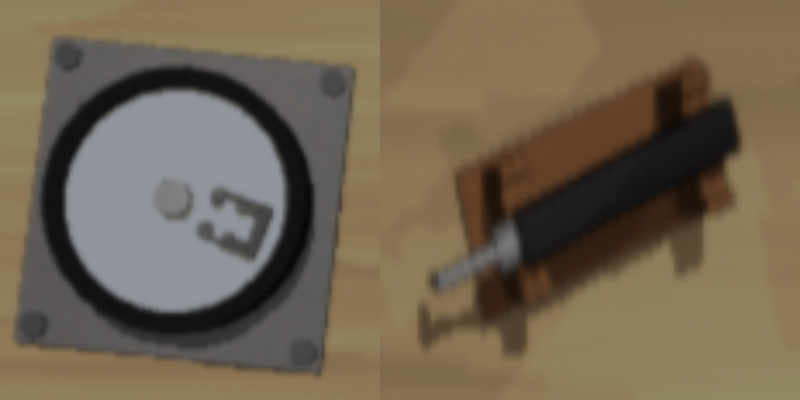

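View pics/s20.png

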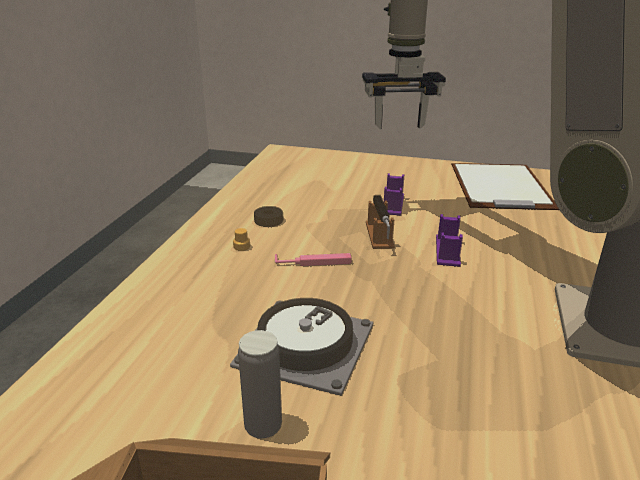

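The clip lies flat at (233,259), clear of the axle at (216,253) and inside the tyre. The pick is back on its rest, the bystanders have not moved, and the robot touches nothing. Handing in.

```bash
python3 -c "
from plant import robot
print(robot.close_job())"
```

```text
the job is handed in; nothing more can be done
None
```

The clip is off the axle and lies loose on the dished face, and the pick is back on its rest as it lay. I handed the job in at about 26 s.

- **Finding the gap:** I felt for the axle end with the pick tip, touching it at about 5.5 N. I then backed off about 1.4 mm and lowered the tip into the gap without resistance.
- **Drawing the clip:** The clip came out along its +x direction at a peak reading of about 12 N. I moved it about 30 mm in all, then set the pick down on its rest (about 7 N on the seat) and let go.
- **Last checks:** In the final top and side pictures the clip lies flat, roughly 8 mm clear of the axle and short of the tyre edge. The can, fitting, tyre and decoys appear unmoved, and the gripper is open, well clear of everything.

One move call was refused at the start because rows lacked some keys; nothing moved. On the first approach over the wheel, the measured pose was about 1.5 mm off the commanded one, sideways and in height. I corrected this before any contact. No check failed at the end.

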